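# Catch the dropping lid of a test enclosure and ease it shut

### The arm

A 6-joint arm with a two-finger parallel gripper is mounted at the origin on a cart in front of the work surface, level with it; the furniture and walls round the work are solid. World frame = base frame: x ahead of the robot, y to its left, z up, the work surface at z = 0. Lengths are in m, angles in rad, forces in N, time in s.
With the tool pointing down it reaches from about 0.225 to 0.875 m from the base axis. Payload 3.4 kg.
Tool frame: the origin (TCP) lies at the very end of the fingers, on their centre line; the grasp point (between the pads) lies 19 mm behind it; x points along the fingers, z is the direction in which the jaws open and shut, and the axes are right-handed (so a half turn about x gives the same grasp; the last joint's range is limited). The gripper opens to 85 mm and grips with 20 to 120 N. Pads are 22 mm wide; open, the fingers measure 114 mm over their backs; the gripper's body (76 mm by 85 mm) begins 54 mm behind the grasp point. The pads swing forward as they close: fully open they stand 13 mm farther back than shut.
Start: joints at [-1.459, 0.276, 1.505, -0, 1.361, -0.121], TCP at [0.133, -0.56, 0.231] pointing down, gripper open.
Joint ranges: [-2.89, 2.89], [-0.75, 2.08], [0.22, 2.7], [-1.18, 4.32], [0.11, 2.71], [-2.7, 2.7]. Speed limits (rad/s): [2.57, 2.57, 3.14, 3.14, 3.14, 3.14].

### API

Orientations are given as a unit quaternion [w, x, y, z].
In Python, from rig import manip, viewer, finder gives the robot as it stands.
- The arm moves only by the tool move_arm, never from a script. Its argument "rows" is a list of rows, each a list of 3 entries, a list of its own where there are three numbers: the shift along the tool's x, y, z in mm, then the turn about the tool's x in rad, then the finger opening in mm, from 0 to 85.4. A call has 1 to 8 rows; each row is the pose to reach, as a shift and turn from the pose measured when the call began, along the tool's axes at that moment; what a row does not reach only later rows make up. A row lasts 1/12 s, in which the tool goes at most 41.7 mm and 7.16 degrees, less where a joint would pass 70% of its speed; a pose out of reach is approached as far as the arm can. A call with a gripper value outside its range is refused whole. The fingers move at their own pace and stop on an object; "force" is the grip in N (left out, the last holds). Time passes only in rows, so rows that repeat a pose let the fingers close. It gives the time, the measured TCP pose, the force and the opening at its end, in the units of the state.
- manip.get_state(): the state, without advancing time (a new reading comes with each control period).
- viewer.get_image(name): name is "side" or "top"; returns the picture (420x560x3 uint8, red, green, blue); there is no depth.
- viewer.get_calibration(name): a dict with "mtx" (3x3 intrinsics, pixels), "k1" (the pictures are not rectified: a ray, as slopes to the right and down, at radius r is drawn at 1 + k1 r^2 times it, then the intrinsics apply), "R" (3x3) and "t" (3): a world point X has camera coordinates R X + t. Camera axes: x right, y down, z forward; pixel columns grow to the right and rows downward; lengths in m; the calibration is good to about 2 mm. A picture is of the moment at which its call begins. get_calibration takes no time and is no camera call.
- manip.sign_off(): hands the job in, once; it reports no verdict.
Trained networks look in the newest picture that a camera, given by its name, has taken for a name from the list of things; names that differ only in an ending like _2 or _b are one class to them, and where a whole thing is asked for, a point or a joint stands for the part that bears it (a point fixed in the world has none). Each returns a list of dicts, best first, with "score" (0 to 1); they miss things now and then, are a little off and sometimes report something else, mostly with a low value. They report only what shows in the picture. A call takes as long as a camera call.
- finder.look_for(target, camera): "centre" ([column, row] in pixels, amid what is visible of it).
- finder.trace(target, camera): "mask" (420x560 bool, what is visible of it) and "centre" ([column, row] in pixels, amid what is visible of it).
The state is a dict: "clock": time; "qpos": joint angles; "qd": joint speeds; "effort": joint torques, N m; "position": TCP position; "ee_rot": TCP orientation; "contact_force": force on the tool from outside, world axes, zero at the start; "moment": the same for the moment, N m; "width": finger opening in m.
Only numpy, scipy, OpenCV 4.12 (cv2) and the standard library are available. Lean on these libraries where they do the work, as an engineer would, in place of code of your own. Each camera call takes 0.05 s, during which the arm holds its last target.

### The job

The lid of the small grey test enclosure stands open, leaning back. Tip it forward past upright, catch it on the fingers from below as it comes down, and ease it fully shut so that it closes slowly, without a knock. Only touch the lid, do not pinch or press it hard, leave the things around it where they are, and finish clear of it.

Things in the scene. Friction and masses are not known exactly. Their poses are not given: they have to be found in the camera images.
- enclosure: grey open-topped steel box fixed to the bench, 140 mm deep (its x) by 170 mm wide (its y), 70 mm high; origin at the centre of its underside on the bench. Its +x points to the hinge side, -x to the front, where the lid's tab lies when shut; z is up.
- hinge_mid (a point): middle of the lid's hinge axis, 76 mm behind the box's centre and 74 mm above the bench; the axis runs along the box's y.
- tab_edge (a point): centre of the yellow round bar (8 mm thick, 80 mm long, parallel to the hinge) that edges the lid's tab; 175 mm from the hinge axis. It moves with the lid. Shut, it lies 99 mm in front of the box's centre and 74 mm above the bench. The tab behind it is a 4 mm plate, 80 mm wide, that sticks out 24 mm in front of the lid's front skirt (skirt 11 mm deep), so a finger can stay under the tab in front of the box with the lid shut.
- lid (a joint): angle of the blue lid with a clear window (151 mm deep without the tab, 174 mm wide, about 0.4 kg): 0 is shut and level, 1.57 upright, 1.85 leaning back on its stop, where it starts. It balances upright, at about 1.57. Let go below that it drops on weak dampers: slowly at first, its speed in rad/s roughly the cosine of the angle (0.8 to 1.2 times that), so about 3 s from 1.5 to shut, where it would knock at about 1 rad/s. Weighs 2 N at the tab.
- masking_tape_c (a point): centre of a loose roll of masking tape, 58 mm across, 25 mm high, a bystander
- bottle_c (a point): centre of a loose small dark dropper bottle, 25 mm across, 87 mm tall, standing, a bystander
- screwdriver_c (a point): centre of a loose red screwdriver, 138 mm long, lying, a bystander
- clamp_c (a point): centre of a loose teal spring clamp, 48 x 84 x 13 mm, lying, a bystander

How it is judged:
By the outcome, as a careful person would: the job done as asked, in the order asked, and still so for the second after the job is handed in, with the robot touching nothing.
It also fails if it takes over 51 s, if anything falls off the work surface, if the arm or the gripper's body presses on something with over 40 N, if the wrist force passes 120 N, or if a joint passes its speed limit or range.

## Working session

There is one attempt and no reset: what is moved stays moved. The work goes in short steps, Python scripts to look and compute and a tool call to move; the robot and the scene stay as the last step left them, time stands still between calls to the robot, and variables do not carry over. Pictures are saved under pics/ and viewed, and the job is handed in when it is done.

Besides the shell and the picture viewer there is one more tool, called after ">>>" as name(argument=value, ...), one argument or row to a line, values as JSON. move_arm: Moves the arm, as the interface text tells. Its arguments: {"type":"object","properties":{"rows":{"type":"array"},"force":{"type":"number"}},"required":["rows"]}

```bash
mkdir -p pics; ls
python3 - <<'E'
from rig import manip, viewer, finder
import cv2
s=manip.get_state()
for k,v in s.items(): print(k,v)
for n in("side","top"):
    im=viewer.get_image(n); cv2.imwrite(f"pics/{n}0.png",im[:,:,::-1])
    c=viewer.get_calibration(n); print(n,c)
    for t in ["enclosure","hinge_mid","tab_edge","lid","masking_tape_c","bottle_c","screwdriver_c","clamp_c"]:
        r=finder.look_for(t,n); print(t,[( [round(float(q)) for q in d["centre"]],round(float(d["score"]),2)) for d in r[:3]])
print(manip.get_state()["clock"])
E
```

```text
pics
clock 0.0
qpos [-1.45905604e+00  2.76566472e-01  1.50616654e+00 -1.95177238e-05
  1.36068578e+00 -1.21010547e-01]
qd [-3.55312514e-05  3.47426780e-04  1.17674953e-03  1.94718921e-03
  2.79650058e-04  1.07401962e-03]
effort [ 1.69809926e-03 -4.16777515e+01 -2.45801711e+01  3.27902644e-04
  1.12090990e-02 -1.20805271e-05]
position [ 0.13254758 -0.55895509  0.23044266]
ee_rot [ 0.55421592  0.43901413  0.55513434 -0.43810634]
contact_force [-0.16698114  0.41887406  0.6743889 ]
moment [ 0.00412058 -0.05054635  0.06266789]
width 0.08541616170918366
side {'mtx': array([[428.95146275,   0.        , 280.36785525],
       [  0.        , 428.95146275, 216.34609023],
       [  0.        ,   0.        ,   1.        ]]), 'k1': -0.04305016100136138, 'R': array([[ 0.88113042, -0.47248398,  0.01918525],
       [-0.25745656, -0.5133689 , -0.81863819],
       [ 0.39664254,  0.71638765, -0.57398905]]), 't': array([-0.51122974,  0.192245  ,  0.66838372])}
enclosure [([241, 168], 0.78)]
hinge_mid [([306, 188], 0.74)]
tab_edge []
lid [([323, 196], 0.67), ([236, 130], 0.6)]
masking_tape_c [([309, 185], 0.76)]
bottle_c [([243, 169], 0.59), ([320, 195], 0.56)]
screwdriver_c [([333, 247], 0.86)]
clamp_c [([185, 236], 0.57), ([242, 166], 0.21)]
top {'mtx': array([[388.15174468,   0.        , 279.90476032],
       [  0.        , 388.15174468, 211.16219067],
       [  0.        ,   0.        ,   1.        ]]), 'k1': -0.0949328436563227, 'R': array([[-0.00835551, -0.99983963,  0.01583988],
       [-0.98909947,  0.00593487, -0.14712928],
       [ 0.14701168, -0.01689655, -0.98899043]]), 't': array([0.00429284, 0.56805447, 0.8236345 ])}
enclosure [([209, 206], 0.78)]
hinge_mid [([212, 208], 0.83)]
tab_edge [([180, 201], 0.81)]
lid [([180, 201], 0.8)]
masking_tape_c [([225, 145], 0.92)]
bottle_c [([253, 150], 0.52)]
screwdriver_c [([315, 178], 0.69)]
clamp_c [([241, 285], 0.47)]
0.9
```

View pics/side0.png

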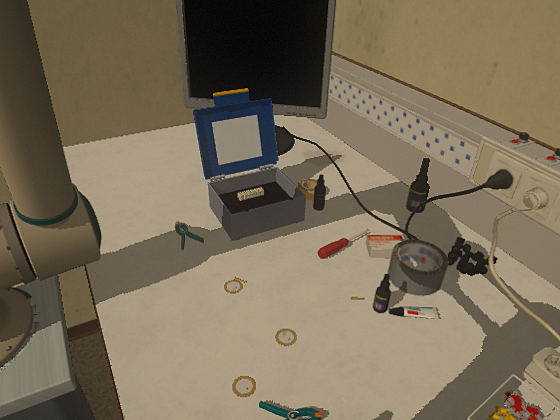

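View pics/top0.png

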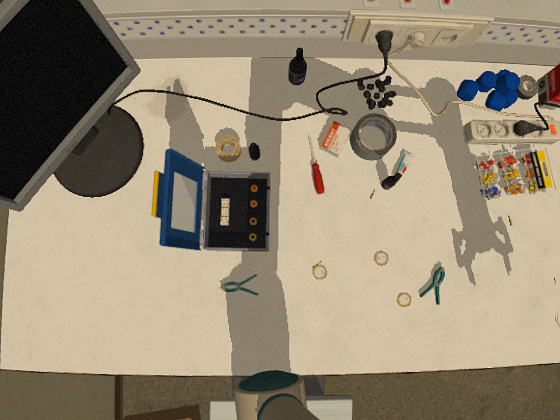

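The box front faces right in the top view, so its +x is about world +y and the hinge runs along about world x. I'll fit the box pose next.

```bash
cat > h.py <<'E'
import numpy as np, cv2
from rig import manip, viewer, finder
def proj(n,X):
    c=viewer.get_calibration(n); X=np.atleast_2d(X)@c["R"].T+c["t"]
    s=X[:,:2]/X[:,2:]; r2=(s**2).sum(1,keepdims=True); s=s*(1+c["k1"]*r2)
    return s@np.diag([c["mtx"][0,0],c["mtx"][1,1]])+c["mtx"][:2,2]
def ray(n,uv):
    c=viewer.get_calibration(n); d=(np.array(uv,float)-c["mtx"][:2,2])/c["mtx"][0,0]
    s=d.copy()
    for _ in range(10): s=d/(1+c["k1"]*(s**2).sum())
    o=-c["R"].T@c["t"]; v=c["R"].T@np.array([s[0],s[1],1]); return o,v
def onz(n,uv,z):
    o,v=ray(n,uv); return o+v*(z-o[2])/v[2]
def boxpts(p,P):  # p=(x,y,yaw), P in box frame
    c,s=np.cos(p[2]),np.sin(p[2]); R=np.array([[c,-s,0],[s,c,0],[0,0,1]])
    return np.atleast_2d(P)@R.T+[p[0],p[1],0]
def lidpt(p,th,r,y,h=0):
    return boxpts(p,[0.076-r*np.cos(th)+h*np.sin(th)*1,y,0.074+r*np.sin(th)+h*np.cos(th)])
def R_of(q):
    from scipy.spatial.transform import Rotation as Ro
    return Ro.from_quat([q[1],q[2],q[3],q[0]]).as_matrix()
def grab(tag,n):
    im=viewer.get_image(n); cv2.imwrite(f"pics/{tag}.png",im[:,:,::-1]); return im
E
python3 - <<'E'
from h import *
for n,crop in(("side",(80,240,170,350)),("top",(140,260,140,290))):
    im=cv2.imread(f"pics/{n}0.png"); a,b,c,d=crop
    z=cv2.resize(im[a:b,c:d],None,fx=4.4 if n=="side" else 5,fy=4.4 if n=="side" else 5,interpolation=cv2.INTER_CUBIC)[:600,:800]
    cv2.imwrite(f"pics/{n}0z.png",z); print(z.shape)
E
```

```text
(600, 792, 3)
(600, 750, 3)
```

View pics/side0z.png

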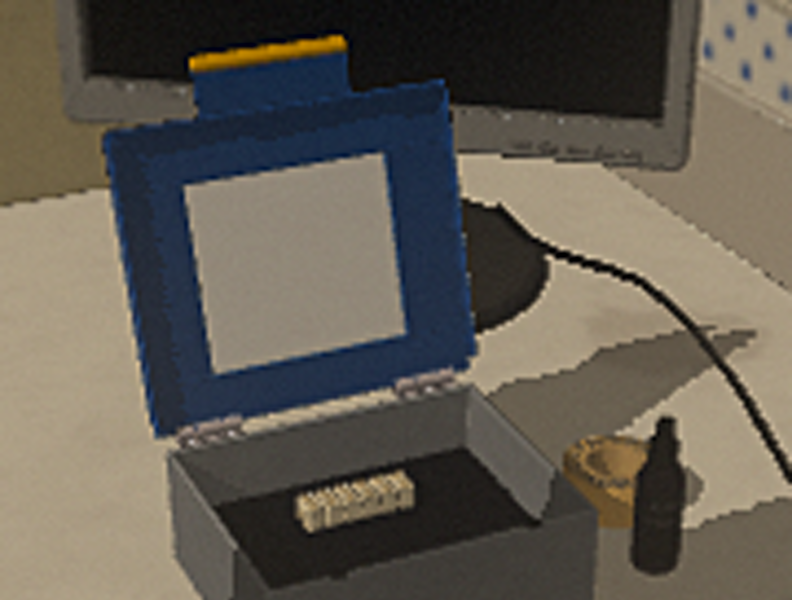

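View pics/top0z.png

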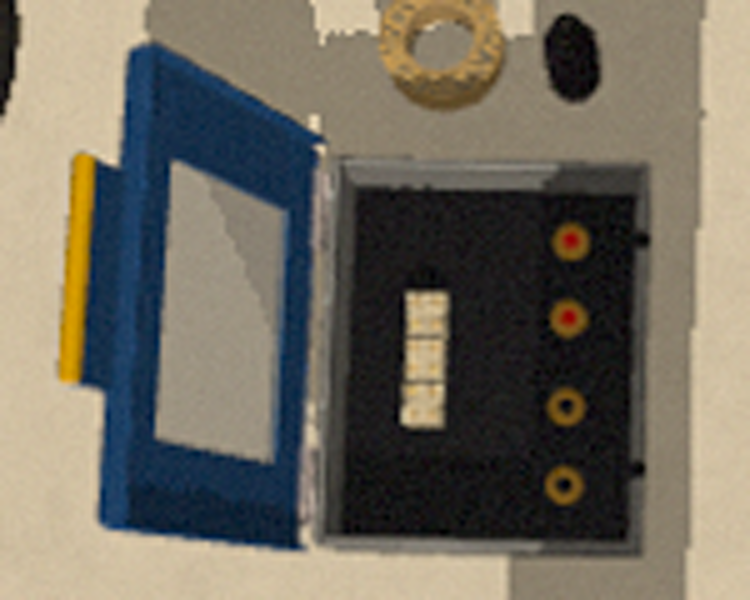

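Run:
```python
from h import *
from scipy.optimize import least_squares
T=lambda a,b:(a/5+140,b/5+140)
S=lambda a,b:(a/4.4+170,b/4.4+80)
obs=[("top",[-.07,-.085,.07],T(648,165)),("top",[-.07,.085,.07],T(640,553)),("top",[.07,.085,.07],T(318,550)),("top",[.07,-.085,.07],T(333,158)),
 ("side",[-.07,-.085,.07],S(597,510))]
lo=[("top",-.04,T(84,158)),("top",.04,T(68,378)),("side",-.04,S(343,44)),("side",.04,S(192,64))]
def f(v):
    e=[]
    for n,P,uv in obs: e+=list(proj(n,boxpts(v[:3],P))[0]-uv)
    for n,y,uv in lo: e+=list(proj(n,lidpt(v[:3],v[3],.175,y))[0]-uv)
    return e
r=least_squares(f,[.45,.1,1.57,1.85]); print(r.x, np.round(r.fun.reshape(-1,2),1).tolist())
p=r.x
print("hinge",boxpts(p[:3],[.076,0,.074]),"tab now",lidpt(p[:3],p[3],.175,0),"shut",lidpt(p[:3],0,.175,0),"box y dir",boxpts([0,0,p[2]],[0,1,0]))
np.save("p.npy",p)
for n,uv,z in(("top",(225,145),.0125),("top",(315,178),.01),("top",(241,285),.006),("top",(253,150),.05)): print(onz(n,uv,z))
# bottle base side
```

```text
[0.56663818 0.09338929 1.53926349 1.85701013] [[0.8, -0.4], [0.3, -0.1], [-1.0, -1.2], [0.1, -0.5], [-0.3, 0.0], [0.3, -0.6], [0.2, 0.8], [-0.5, -0.1], [-1.3, 0.3]]
hinge [[0.56903428 0.16935151 0.074     ]] tab now [[0.57059194 0.21873331 0.24188094]] shut [[ 0.56351695 -0.0055615   0.074     ]] box y dir [[-0.99950288  0.03152761  0.        ]]
[0.73195204 0.12867755 0.0125    ]
[ 0.65112202 -0.08348231  0.01      ]
[0.40478827 0.08918271 0.006     ]
[0.70737472 0.06015696 0.05      ]
```

Run:
```python
from h import *
s=manip.get_state(); R=R_of(s["ee_rot"]); print(R.round(3)); 
d=np.array([.45,-.014,.45])-s["position"]; print((R.T@d*1000).round())
print(np.arctan2(R[1,2],R[0,2]))
```

```text
[[ 0.     0.973  0.231]
 [-0.     0.231 -0.973]
 [-1.    -0.     0.   ]]
[-219.  435. -458.]
-1.3379639532871654
```

>>> move_arm(
  rows=[
    [[-40,40,-42],0.05,60],
    [[-70,75,-80],0.1,60],
    [[-85,105,-110],0.15,60],
    [[-100,135,-140],0.2,60],
    [[-110,165,-170],0.26,60],
    [[-120,195,-200],0.26,60],
    [[-130,225,-232],0.26,60],
    [[-140,255,-265],0.26,60],
  ],
)

```text
clock: 1.57
position: [0.2894, -0.2946, 0.3571]
ee_rot: [-0.494, -0.507, -0.492, 0.507]
contact_force: [1.3, -0.4, -1.0]
width: 0.0602
```

```bash
cat > st.py <<'E'
from h import *
import sys
s=manip.get_state(); R=R_of(s["ee_rot"]); p=s["position"]
print("t",round(s["clock"],2),"q",s["qpos"].round(3),"pos",np.round(p,4),"w",round(s["width"],4)); print(R.round(3)); print("F",np.round(s["contact_force"],1))
if len(sys.argv)>3: print("delta tool mm",(R.T@(np.array(list(map(float,sys.argv[1:4])))-p)*1000).round(1))
E
python3 st.py .45 -.014 .5
```

```text
t 1.57 q [-0.963 -0.026  1.56   0.     1.607  0.635] pos [ 0.2894 -0.2946  0.3571] w 0.0602
[[ 0.001  1.    -0.028]
 [-0.001 -0.028 -1.   ]
 [-1.     0.001  0.001]]
F [ 1.3 -0.4 -1. ]
delta tool mm [-143.   152.8 -284.8]
```

>>> move_arm(
  rows=[
    [[-20,20,-30],0,60],
    [[-38,38,-65],0,60],
    [[-56,57,-100],0,60],
    [[-74,76,-136],0,60],
    [[-92,95,-172],0,60],
    [[-110,114,-208],0,60],
    [[-126,133,-246],0,60],
    [[-143,153,-285],0,60],
  ],
)

```text
clock: 2.23
position: [0.4403, -0.0305, 0.493]
ee_rot: [0.494, 0.507, 0.492, -0.507]
contact_force: [0.9, -1.5, 0.8]
width: 0.0599
```

```bash
python3 st.py .45 -.014 1.0
```

```text
t 2.23 q [-2.260e-01  3.100e-02  1.181e+00 -1.000e-03  1.927e+00  1.372e+00] pos [ 0.4403 -0.0305  0.493 ] w 0.0599
[[ 0.002  1.    -0.028]
 [-0.002 -0.028 -1.   ]
 [-1.     0.002  0.002]]
F [ 0.9 -1.5  0.8]
delta tool mm [-507.    10.5  -15.9]
```

Run:
```python
from h import *
from scipy.optimize import least_squares
D=[(.2766,1.5062,.13255,-.55896,.23044),(-.026,1.56,.2894,-.2946,.3571),(.031,1.181,.4403,-.0305,.493)]
def f(v):
    r0,H,L1,L2=v; e=[]
    for q2,q3,x,y,z in D:
        r=np.sqrt(x*x+y*y-.069**2)
        e+=[r0+L1*np.sin(q2)+L2*np.sin(q2+q3)-r, H+L1*np.cos(q2)+L2*np.cos(q2+q3)-z]
    return e
r=least_squares(f,[0,.1,.4,.4]);print(r.x,r.fun)
r0,H,L1,L2=r.x
for rr in(.3,.35,.4,.45,.5):
  for z in(.6,.65,.7,.75,.8,.85):
    a,b=rr-r0,z-H; d=np.hypot(a,b); c=(d*d-L1*L1-L2*L2)/(2*L1*L2)
    if abs(c)<1:
        q3=np.arccos(c); q2=np.arctan2(a,b)-np.arctan2(L2*np.sin(q3),L1+L2*np.cos(q3)); print(rr,z,round(q2,2),round(q3,2),"q5",round(np.pi-q2-q3,2))
```

```text
[ 0.00660763 -0.20731858  0.54940749  0.42591111] [ 0.00271652  0.0011458   0.01078591  0.00047165 -0.01350244 -0.00161745]
0.3 0.6 -0.08 1.0 q5 2.23
0.3 0.65 -0.0 0.76 q5 2.38
0.3 0.7 0.13 0.43 q5 2.59
0.35 0.6 0.01 0.91 q5 2.22
0.35 0.65 0.09 0.66 q5 2.39
0.35 0.7 0.27 0.21 q5 2.66
0.4 0.6 0.1 0.81 q5 2.23
0.4 0.65 0.2 0.52 q5 2.42
0.45 0.6 0.21 0.68 q5 2.26
0.45 0.65 0.35 0.29 q5 2.5
0.5 0.6 0.33 0.49 q5 2.31
```

>>> move_arm(
  rows=[
    [[-30,1,-25],0,60],
    [[-60,2,-50],0,60],
    [[-100,3,-75],0,60],
    [[-140,5,-87],0,60],
    [[-180,7,-87],0,60],
    [[-220,8,-87],0,60],
    [[-260,9,-87],0,60],
    [[-300,10,-87],0,60],
  ],
)

```text
clock: 2.9
position: [0.3928, 0.0486, 0.7284]
ee_rot: [-0.481, -0.498, -0.505, 0.516]
contact_force: [2.2, -0.9, 0.1]
width: 0.0604
```

```bash
python3 st.py .45 -.014 1.0
```

```text
t 2.9 q [-0.058  0.253  0.225  0.011  2.706  1.551] pos [0.3928 0.0486 0.7284] w 0.0604
[[-0.042  0.999 -0.028]
 [ 0.007 -0.028 -1.   ]
 [-0.999 -0.042 -0.006]]
F [ 2.2 -0.9  0.1]
delta tool mm [-274.2   47.4   59.4]
```

>>> move_arm(
  rows=[
    [[10,40,0],0,60],
    [[20,80,0],0,60],
    [[30,120,0],0,60],
    [[40,160,0],0,60],
    [[50,200,0],0,60],
    [[60,240,0],0,60],
  ],
)

```text
clock: 3.4
position: [0.581, 0.0413, 0.6279]
ee_rot: [-0.484, -0.502, -0.502, 0.512]
contact_force: [0.6, 0.3, 0.3]
width: 0.0601
```

```bash
python3 st.py .45 -.014 1.0
```

```text
t 3.4 q [-0.053  0.456  0.222  0.011  2.492  1.555] pos [0.581  0.0413 0.6279] w 0.0601
[[-0.028  0.999 -0.028]
 [ 0.008 -0.028 -1.   ]
 [-1.    -0.028 -0.008]]
F [0.6 0.3 0.3]
delta tool mm [-368.7 -140.    56.2]
```

>>> move_arm(
  rows=[
    [[-200,200,0],0,60],
    [[-400,400,0],0,60],
    [[-400,400,0],0,60],
  ],
)

```text
clock: 3.65
position: [0.6013, 0.0348, 0.6201]
ee_rot: [0.489, 0.508, 0.496, -0.506]
contact_force: [-1.1, -0.0, -0.2]
width: 0.06
```

```bash
python3 st.py .45 -.014 1.0
```

```text
t 3.65 q [-0.063  0.47   0.22   0.015  2.456  1.547] pos [0.6013 0.0348 0.6201] w 0.06
[[-0.004  1.    -0.028]
 [ 0.01  -0.028 -1.   ]
 [-1.    -0.005 -0.01 ]]
F [-1.1 -0.  -0.2]
delta tool mm [-379.7 -151.7   49.4]
```

>>> move_arm(
  rows=[
    [[-300,400,0],0,60],
    [[-400,400,0],0,60],
    [[-400,400,0],0,60],
    [[-400,400,0],0,60],
    [[-400,400,0],0,60],
    [[-400,400,0],0,60],
    [[-400,400,0],0,60],
    [[-400,400,0],0,60],
  ],
)

```text
clock: 4.32
position: [0.6407, 0.0224, 0.5981]
ee_rot: [0.495, 0.515, 0.49, -0.499]
contact_force: [-0.1, 1.2, -0.3]
width: 0.0599
```

```bash
python3 st.py .45 -.014 1.0
```

```text
t 4.32 q [-0.081  0.505  0.221  0.018  2.395  1.532] pos [0.6407 0.0224 0.5981] w 0.0599
[[ 0.021  0.999 -0.028]
 [ 0.011 -0.028 -1.   ]
 [-1.     0.021 -0.011]]
F [-0.1  1.2 -0.3]
delta tool mm [-406.1 -181.3   37.2]
```

>>> move_arm(
  rows=[
    [[-400,250,-40],0,60],
    [[-400,250,-40],0,60],
  ],
)

```text
clock: 4.48
position: [0.6379, 0.0259, 0.6077]
ee_rot: [0.501, 0.522, 0.484, -0.492]
contact_force: [-1.0, 0.4, 0.6]
width: 0.06
```

```bash
python3 st.py .45 -.014 1.0
```

```text
t 4.48 q [-0.077  0.491  0.221  0.023  2.384  1.539] pos [0.6379 0.0259 0.6077] w 0.06
[[ 0.047  0.998 -0.028]
 [ 0.012 -0.029 -1.   ]
 [-0.999  0.047 -0.013]]
F [-1.   0.4  0.6]
delta tool mm [-401.1 -168.2   39.9]
```

>>> move_arm(
  rows=[
    [[-400,250,-40],0,60],
  ],
)

```text
clock: 4.57
position: [0.6375, 0.0278, 0.6144]
ee_rot: [0.506, 0.528, 0.479, -0.486]
contact_force: [0.8, -0.1, 0.5]
width: 0.0599
```

```bash
python3 st.py .45 -.014 1.0
```

```text
t 4.57 q [-0.076  0.48   0.222  0.027  2.372  1.543] pos [0.6375 0.0278 0.6144] w 0.0599
[[ 0.069  0.997 -0.028]
 [ 0.013 -0.029 -0.999]
 [-0.998  0.069 -0.015]]
F [ 0.8 -0.1  0.5]
delta tool mm [-398.2 -159.2   41.1]
```

>>> move_arm(
  rows=[
    [[-400,250,0],0,60],
  ],
)

```text
clock: 4.65
position: [0.6363, 0.0265, 0.6228]
ee_rot: [0.512, 0.534, 0.473, -0.479]
contact_force: [0.0, -0.8, -0.5]
width: 0.06
```

>>> move_arm(
  rows=[
    [[-400,250,0],0,60],
  ],
)

```text
clock: 4.73
position: [0.6349, 0.0243, 0.6314]
ee_rot: [0.518, 0.54, 0.467, -0.471]
contact_force: [0.5, 1.2, -0.4]
width: 0.0603
```

>>> move_arm(
  rows=[
    [[-400,260,0],0,60],
  ],
)

```text
clock: 4.82
position: [0.6337, 0.0224, 0.6402]
ee_rot: [0.524, 0.547, 0.46, -0.464]
contact_force: [-0.0, 0.3, -0.9]
width: 0.0603
```

>>> move_arm(
  rows=[
    [[-400,280,0],0,60],
  ],
)

```text
clock: 4.9
position: [0.6334, 0.0205, 0.6486]
ee_rot: [0.53, 0.553, 0.453, -0.456]
contact_force: [-0.1, -0.4, -0.2]
width: 0.0598
```

>>> move_arm(
  rows=[
    [[-400,300,0],0,60],
  ],
)

```text
clock: 4.98
position: [0.6339, 0.0188, 0.6565]
ee_rot: [0.536, 0.56, 0.445, -0.449]
contact_force: [0.1, -0.1, -0.2]
width: 0.0601
```

```bash
python3 st.py .45 -.014 1.0
```

```text
t 4.98 q [-0.102  0.419  0.221  0.052  2.301  1.534] pos [0.6339 0.0188 0.6565] w 0.0601
[[ 0.201  0.979 -0.025]
 [ 0.018 -0.029 -0.999]
 [-0.979  0.2   -0.024]]
F [ 0.1 -0.1 -0.2]
delta tool mm [-374.  -110.3   29.2]
```

>>> move_arm(
  rows=[
    [[-380,300,150],0,60],
  ],
)

```text
clock: 5.07
position: [0.6344, 0.0066, 0.6643]
ee_rot: [0.542, 0.565, 0.439, -0.44]
contact_force: [-0.2, -0.6, -0.2]
width: 0.06
```

>>> move_arm(
  rows=[
    [[-380,310,150],0,60],
  ],
)

```text
clock: 5.15
position: [0.6351, -0.0074, 0.6717]
ee_rot: [0.548, 0.571, 0.432, -0.433]
contact_force: [0.2, 0.2, -0.3]
width: 0.0602
```

```bash
python3 st.py .45 -.014 1.0
```

```text
t 5.15 q [-0.155  0.399  0.221  0.076  2.27   1.496] pos [ 0.6351 -0.0074  0.6717] w 0.0602
[[ 0.252  0.967 -0.021]
 [ 0.02  -0.026 -0.999]
 [-0.967  0.252 -0.026]]
F [ 0.2  0.2 -0.3]
delta tool mm [-364.4  -96.3    2. ]
```

>>> move_arm(
  rows=[
    [[-380,310,0],0,60],
  ],
)

```text
clock: 5.23
position: [0.6356, -0.0101, 0.6795]
ee_rot: [0.553, 0.577, 0.424, -0.426]
contact_force: [-0.9, -0.1, 0.2]
width: 0.06
```

>>> move_arm(
  rows=[
    [[-370,320,0],0,60],
  ],
)

```text
clock: 5.32
position: [0.6358, -0.0098, 0.6881]
ee_rot: [0.558, 0.584, 0.416, -0.418]
contact_force: [0.4, -0.3, -0.2]
width: 0.0601
```

>>> move_arm(
  rows=[
    [[-360,320,0],0,60],
  ],
)

```text
clock: 5.4
position: [0.6361, -0.0101, 0.6967]
ee_rot: [0.564, 0.589, 0.408, -0.41]
contact_force: [0.3, -0.5, 0.9]
width: 0.0598
```

>>> move_arm(
  rows=[
    [[-360,330,0],0,60],
  ],
)

```text
clock: 5.48
position: [0.6363, -0.0106, 0.7055]
ee_rot: [0.569, 0.595, 0.4, -0.402]
contact_force: [0.4, -0.4, -0.0]
width: 0.06
```

>>> move_arm(
  rows=[
    [[-350,330,0],0,60],
  ],
)

```text
clock: 5.57
position: [0.6364, -0.0114, 0.7144]
ee_rot: [0.575, 0.601, 0.392, -0.394]
contact_force: [0.1, -0.6, -0.7]
width: 0.0603
```

>>> move_arm(
  rows=[
    [[-350,340,0],0,60],
  ],
)

```text
clock: 5.65
position: [0.6364, -0.0122, 0.7236]
ee_rot: [0.581, 0.606, 0.384, -0.385]
contact_force: [0.6, 0.2, -0.5]
width: 0.0599
```

>>> move_arm(
  rows=[
    [[-340,340,0],0,60],
  ],
)

```text
clock: 5.73
position: [0.6362, -0.0131, 0.733]
ee_rot: [0.586, 0.612, 0.375, -0.376]
contact_force: [-0.1, -0.5, -0.1]
width: 0.0603
```

>>> move_arm(
  rows=[
    [[-330,350,0],0,60],
  ],
)

```text
clock: 5.82
position: [0.6364, -0.014, 0.7425]
ee_rot: [0.591, 0.617, 0.367, -0.367]
contact_force: [0.1, -0.1, 0.2]
width: 0.06
```

```bash
python3 st.py .45 -.014 1.0
```

```text
t 5.82 q [-0.193  0.317  0.221  0.126  2.132  1.498] pos [ 0.6364 -0.014   0.7425] w 0.06
[[ 0.461  0.887 -0.019]
 [ 0.018 -0.031 -0.999]
 [-0.887  0.46  -0.031]]
F [ 0.1 -0.1  0.2]
delta tool mm [-314.4  -46.8   -4.3]
```

>>> move_arm(
  rows=[
    [[-320,360,0],0,60],
  ],
)

```text
clock: 5.9
position: [0.637, -0.0149, 0.752]
ee_rot: [0.597, 0.622, 0.358, -0.358]
contact_force: [-0.1, -0.1, 0.6]
width: 0.06
```

>>> move_arm(
  rows=[
    [[-310,370,0],0,60],
  ],
)

```text
clock: 5.98
position: [0.6379, -0.0158, 0.7614]
ee_rot: [0.602, 0.628, 0.349, -0.349]
contact_force: [-0.4, 1.1, -0.2]
width: 0.0603
```

>>> move_arm(
  rows=[
    [[-300,370,0],0,60],
  ],
)

```text
clock: 6.07
position: [0.6388, -0.0166, 0.7709]
ee_rot: [0.607, 0.633, 0.34, -0.34]
contact_force: [1.2, 0.7, -0.1]
width: 0.06
```

>>> move_arm(
  rows=[
    [[-290,380,0],0,60],
  ],
)

```text
clock: 6.15
position: [0.6398, -0.0175, 0.7806]
ee_rot: [0.612, 0.638, 0.33, -0.331]
contact_force: [0.3, -0.2, 0.4]
width: 0.0604
```

>>> move_arm(
  rows=[
    [[-280,380,0],0,60],
  ],
)

```text
clock: 6.23
position: [0.6408, -0.0182, 0.7905]
ee_rot: [0.617, 0.643, 0.321, -0.322]
contact_force: [0.8, 0.2, -0.0]
width: 0.0599
```

>>> move_arm(
  rows=[
    [[-270,390,0],0,60],
  ],
)

```text
clock: 6.32
position: [0.6418, -0.019, 0.8006]
ee_rot: [0.621, 0.648, 0.311, -0.312]
contact_force: [0.8, -0.2, -1.0]
width: 0.0602
```

>>> move_arm(
  rows=[
    [[-260,390,0],0,60],
  ],
)

```text
clock: 6.4
position: [0.6429, -0.0198, 0.8107]
ee_rot: [0.626, 0.652, 0.302, -0.303]
contact_force: [-0.6, 0.3, 0.3]
width: 0.0602
```

>>> move_arm(
  rows=[
    [[-250,400,0],0,60],
  ],
)

```text
clock: 6.48
position: [0.644, -0.0206, 0.8211]
ee_rot: [0.63, 0.657, 0.292, -0.293]
contact_force: [0.4, -0.0, -0.8]
width: 0.06
```

>>> move_arm(
  rows=[
    [[-240,400,0],0,60],
  ],
)

```text
clock: 6.57
position: [0.645, -0.0214, 0.8316]
ee_rot: [0.635, 0.662, 0.282, -0.283]
contact_force: [0.2, 0.2, -0.1]
width: 0.0598
```

>>> move_arm(
  rows=[
    [[-230,400,0],0,60],
  ],
)

```text
clock: 6.65
position: [0.6458, -0.0221, 0.8424]
ee_rot: [0.639, 0.666, 0.272, -0.273]
contact_force: [-0.1, -0.8, -0.7]
width: 0.0603
```

```bash
python3 st.py .45 -.014 1.0
```

```text
t 6.65 q [-0.248  0.233  0.221  0.198  1.919  1.497] pos [ 0.6458 -0.0221  0.8424] w 0.0603
[[ 0.703  0.711 -0.017]
 [ 0.013 -0.036 -0.999]
 [-0.711  0.703 -0.035]]
F [-0.1 -0.8 -0.7]
delta tool mm [-249.7  -28.7  -10.3]
```

>>> move_arm(
  rows=[
    [[-220,400,0],0,60],
  ],
)

```text
clock: 6.73
position: [0.6463, -0.0229, 0.8534]
ee_rot: [0.643, 0.67, 0.261, -0.263]
contact_force: [0.4, -0.3, 0.2]
width: 0.0604
```

>>> move_arm(
  rows=[
    [[-200,400,0],0,60],
  ],
)

```text
clock: 6.82
position: [0.6473, -0.0236, 0.8645]
ee_rot: [0.647, 0.674, 0.251, -0.253]
contact_force: [-0.1, -0.0, -0.2]
width: 0.0598
```

>>> move_arm(
  rows=[
    [[-190,400,0],0,60],
  ],
)

```text
clock: 6.9
position: [0.6483, -0.0244, 0.8756]
ee_rot: [0.651, 0.678, 0.24, -0.242]
contact_force: [0.8, 0.4, 0.3]
width: 0.0599
```

>>> move_arm(
  rows=[
    [[-180,400,0],0,60],
  ],
)

```text
clock: 6.98
position: [0.6491, -0.0251, 0.8869]
ee_rot: [0.655, 0.682, 0.23, -0.232]
contact_force: [0.5, -0.2, 0.3]
width: 0.0601
```

>>> move_arm(
  rows=[
    [[-170,400,0],0,60],
  ],
)

```text
clock: 7.07
position: [0.6496, -0.0259, 0.8985]
ee_rot: [0.658, 0.685, 0.219, -0.221]
contact_force: [-0.4, 0.9, -0.7]
width: 0.06
```

>>> move_arm(
  rows=[
    [[-160,400,0],0,60],
  ],
)

```text
clock: 7.15
position: [0.65, -0.0266, 0.9101]
ee_rot: [0.661, 0.689, 0.208, -0.211]
contact_force: [-0.7, -0.6, -0.5]
width: 0.0601
```

>>> move_arm(
  rows=[
    [[-150,400,0],0,60],
  ],
)

```text
clock: 7.23
position: [0.65, -0.0274, 0.922]
ee_rot: [0.665, 0.692, 0.197, -0.2]
contact_force: [-0.4, 0.4, 0.3]
width: 0.0601
```

>>> move_arm(
  rows=[
    [[-140,400,0],0,60],
  ],
)

```text
clock: 7.32
position: [0.65, -0.0281, 0.9341]
ee_rot: [0.668, 0.695, 0.187, -0.19]
contact_force: [0.4, 0.2, 0.5]
width: 0.0599
```

>>> move_arm(
  rows=[
    [[-130,400,0],0,60],
  ],
)

```text
clock: 7.4
position: [0.6497, -0.0288, 0.9462]
ee_rot: [0.671, 0.698, 0.176, -0.179]
contact_force: [0.6, -0.2, 0.1]
width: 0.06
```

>>> move_arm(
  rows=[
    [[-120,400,0],0,60],
  ],
)

```text
clock: 7.48
position: [0.6493, -0.0295, 0.9584]
ee_rot: [0.673, 0.701, 0.164, -0.168]
contact_force: [0.5, -0.4, -0.6]
width: 0.0601
```

>>> move_arm(
  rows=[
    [[-110,400,0],0,60],
  ],
)

```text
clock: 7.57
position: [0.6486, -0.0303, 0.9709]
ee_rot: [0.676, 0.703, 0.153, -0.157]
contact_force: [0.6, -0.2, -0.4]
width: 0.0599
```

>>> move_arm(
  rows=[
    [[-100,400,0],0,60],
  ],
)

```text
clock: 7.65
position: [0.6477, -0.0309, 0.9833]
ee_rot: [0.678, 0.706, 0.142, -0.146]
contact_force: [-0.6, -0.2, 0.6]
width: 0.0598
```

```bash
python3 st.py .45 -.014 1.0
```

```text
t 7.65 q [-0.323  0.154  0.221  0.298  1.623  1.493] pos [ 0.6477 -0.0309  0.9833] w 0.0598
[[ 0.917  0.398 -0.013]
 [ 0.002 -0.039 -0.999]
 [-0.399  0.916 -0.037]]
F [-0.6 -0.2  0.6]
delta tool mm [-187.9  -64.2  -14.8]
```

```bash
python3 st.py .45 .12 .45|tail -1
python3 - <<'E'
from h import *
# monitor corners guess: side (328,115) bottom right; top view candidates (138,70)
from scipy.optimize import least_squares
for a,b in(((328,115),(138,70)),((186,103),(0,205)),((183,0),(0,205))):
    o1,v1=ray("side",a);o2,v2=ray("top",b)
    t=np.linalg.lstsq(np.c_[v1,-v2],o2-o1,rcond=None)[0]; print(o1+t[0]*v1,o2+t[1]*v2)
E
```

```text
delta tool mm [  31.7 -573.4 -128.6]
[0.89548144 0.31191323 0.10168086] [0.88345756 0.31840816 0.09749562]
[0.58604952 0.6226221  0.08183096] [0.57971863 0.62454412 0.08218944]
[0.53493025 0.38091703 0.40347287] [0.524918   0.3840021  0.40407374]
```

>>> move_arm(
  rows=[
    [[2,-38,-8],0,60],
    [[4,-76,-16],0,60],
    [[6,-114,-24],0,60],
    [[8,-152,-32],0,60],
    [[10,-190,-40],0,60],
    [[12,-228,-48],0,60],
    [[14,-266,-56],0,50],
    [[16,-304,-64],0,40],
  ],
)

```text
clock: 8.32
position: [0.5451, 0.0419, 0.7112]
ee_rot: [0.679, 0.706, 0.141, -0.146]
contact_force: [0.7, -0.0, 1.3]
width: 0.0403
```

```bash
python3 st.py .45 .12 .45
```

```text
t 8.32 q [-0.136 -0.33   1.464  0.168  0.856  1.445] pos [0.5451 0.0419 0.7112] w 0.0403
[[ 0.918  0.397 -0.014]
 [ 0.002 -0.039 -0.999]
 [-0.397  0.917 -0.037]]
F [ 0.7 -0.   1.3]
delta tool mm [  16.5 -280.4  -67.1]
```

>>> move_arm(
  rows=[
    [[2,-36,-9],0,40],
    [[4,-72,-18],0,40],
    [[6,-108,-27],0,40],
    [[8,-144,-36],0,40],
    [[10,-180,-45],0,40],
    [[12,-216,-54],0,40],
    [[14,-250,-62],0,40],
    [[16,-280,-67],0,40],
  ],
)

```text
clock: 8.98
position: [0.454, 0.116, 0.4631]
ee_rot: [0.678, 0.706, 0.141, -0.147]
contact_force: [0.7, -0.8, 1.0]
width: 0.0399
```

```bash
python3 st.py .455 .219 .26; python3 -c "
from h import *
grab('a1','side')"
```

```text
t 8.98 q [ 0.341 -0.428  2.097 -0.775  0.453  2.475] pos [0.454  0.116  0.4631] w 0.0399
[[ 0.917  0.398 -0.017]
 [-0.    -0.041 -0.999]
 [-0.399  0.916 -0.038]]
F [ 0.7 -0.8  1. ]
delta tool mm [  81.9 -189.9  -95.3]
```

View pics/a1.png

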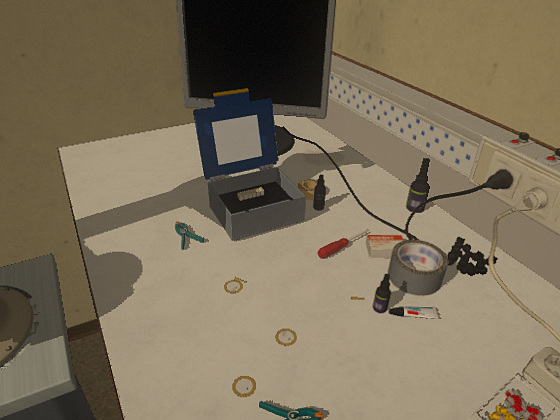

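```bash
cat > kin.py <<'E'
import numpy as np
from scipy.optimize import least_squares
from scipy.spatial.transform import Rotation as Ro
def Ry(a): return Ro.from_euler('y',a).as_matrix()
def Rz(a): return Ro.from_euler('z',a).as_matrix()
F=np.array([[0,1,0],[0,0,1],[1,0,0]]).T  # placeholder
def fk(q,v):
    r0,h,L1,a3,L2,d,Lt=v[:7]
    A=Rz(q[0]); p=A@[r0,d,h]; A=A@Ry(q[1]); p=p+A@[0,0,L1]; A=A@Ry(q[2]); p=p+A@[a3,0,L2]
    A=A@Rz(q[3])@Ry(q[4]); p=p+A@[0,0,Lt]; A=A@Rz(q[5]); return p,A
E
python3 - <<'E'
from kin import *
D=[([-1.45905604,.276566472,1.50616654,-2e-5,1.36068578,-.121010547],[0.13254758,-0.55895509,0.23044266]),
([-0.963,-0.026,1.56,0,1.607,.635],[.2894,-.2946,.3571]),
([-.226,.031,1.181,-.001,1.927,1.372],[.4403,-.0305,.493]),
([-.058,.253,.225,.011,2.706,1.551],[.3928,.0486,.7284]),
([-.081,.505,.221,.018,2.395,1.532],[.6407,.0224,.5981]),
([-.248,.233,.221,.198,1.919,1.497],[.6458,-.0221,.8424]),
([-.323,.154,.221,.298,1.623,1.493],[.6477,-.0309,.9833]),
([-.136,-.33,1.464,.168,.856,1.445],[.5451,.0419,.7112]),
([.341,-.428,2.097,-.775,.453,2.475],[.454,.116,.4631])]
f=lambda v:np.concatenate([fk(q,v)[0]-p for q,p in D])
r=least_squares(f,[0,.2,.45,0,.4,.07,.25]); print(r.x.round(4)); print((r.fun.reshape(-1,3)*1000).round(1))
for q,p in D: print((fk(q,r.x)[1].T).round(2).tolist())
np.save("v.npy",r.x)
E
```

```text
[1.000e-04 1.366e-01 6.299e-01 6.010e-02 4.210e-01 6.940e-02 3.646e-01]
[[ 0.  -0.1  0.1]
 [-0.1  0.3 -0.1]
 [-0.   0.2  0.1]
 [ 0.  -0.2 -0.1]
 [-0.  -0.3  0.1]
 [ 0.2 -0.3 -0.2]
 [-0.1  0.1  0.2]
 [-0.   0.1 -0. ]
 [ 0.1  0.3 -0.2]]
[[-0.23, 0.97, 0.0], [0.97, 0.23, 0.0], [-0.0, 0.0, -1.0]]
[[0.03, 1.0, -0.0], [1.0, -0.03, 0.0], [0.0, -0.0, -1.0]]
[[0.03, 1.0, -0.0], [1.0, -0.03, 0.0], [0.0, -0.0, -1.0]]
[[0.03, 1.0, 0.01], [1.0, -0.03, -0.04], [-0.04, 0.01, -1.0]]
[[0.03, 1.0, 0.01], [1.0, -0.03, 0.02], [0.02, 0.01, -1.0]]
[[0.02, 1.0, 0.03], [0.71, -0.04, 0.7], [0.7, 0.01, -0.71]]
[[0.01, 1.0, 0.04], [0.4, -0.04, 0.92], [0.92, 0.0, -0.4]]
[[0.01, 1.0, 0.04], [0.4, -0.04, 0.92], [0.92, 0.0, -0.4]]
[[0.02, 1.0, 0.04], [0.4, -0.04, 0.92], [0.92, 0.0, -0.4]]
```

```bash
cat >> kin.py <<'E'
v=np.load("v.npy") if __import__("os").path.exists("v.npy") else None
LO=np.array([-2.89,-.75,.22,-1.18,.11,-2.7]); HI=np.array([2.89,2.08,2.7,4.32,2.71,2.7])
def toolR(p,a,roll):
    # columns tool x,y,z ; roll 0: z ~ horizontal to the right (-y at a=0)
    x=np.array([np.cos(p)*np.cos(a),np.cos(p)*np.sin(a),-np.sin(p)])
    z=np.array([np.sin(a),-np.cos(a),0]); y=np.cross(z,x)
    R=np.c_[x,y,z]; return R@Ro.from_euler('x',roll).as_matrix()
def ik(P,R):
    r0,h,L1,a3,L2,d,Lt=v
    w=np.array(P)-Lt*R[:,0]; rr=w[0]**2+w[1]**2-d*d
    if rr<0: return []
    r=np.sqrt(rr); q1=np.arctan2(w[1],w[0])-np.arctan2(d,r)
    a=r-r0; b=w[2]-h; B=np.hypot(a3,L2); D=np.hypot(a,b)
    c=(D*D-L1*L1-B*B)/(2*L1*B)
    if abs(c)>1: return []
    g=np.arccos(c); e=np.arctan2(a3,L2); q3=g-e
    q2=np.arctan2(a,b)-np.arctan2(B*np.sin(g),L1+B*np.cos(g))
    A=Rz(q1)@Ry(q2+q3); T=np.c_[-R[:,2],R[:,1],R[:,0]]  # A cols
    M=A.T@T; out=[]
    for s in(1,-1):
        q5=np.arctan2(s*np.hypot(M[0,2],M[1,2]),M[2,2])
        q4=np.arctan2(s*M[1,2],s*M[0,2]); q6=np.arctan2(s*M[2,1],-s*M[2,0])
        for k in(0,2*np.pi):
            for m in(-2*np.pi,0,2*np.pi):
                q=np.array([q1,q2,q3,q4+k,q5,q6+m])
                if (q>=LO).all() and (q<=HI).all(): out.append(q)
    return out
E
python3 - <<'E'
from kin import *
from rig import manip
s=manip.get_state(); 
R=Ro.from_quat(np.r_[s["ee_rot"][1:],s["ee_rot"][0]]).as_matrix(); print(ik(s["position"],R),s["qpos"])
pts={"hi":(.45,.12,.45),"start":(.549,.2187,.24),"ap":(.46,.2187,.24),"45":(.547,.045,.2),"end":(.545,-.005,.09),"exit":(.45,-.03,.09)}
for p in (25,30,35,40,45,50,55,60,70):
    for a in(-10,0,10,20,30):
        print(p,a,{k:[[round(float(x),2) for x in (q[3],q[4],q[5])] for q in ik(P,toolR(np.radians(p),np.radians(a),0))] for k,P in pts.items() if k in("start","45","end")}, [round(float(x),2) for x in (ik(pts["end"],toolR(np.radians(p),np.radians(a),0)) or [[0,0,0]])[0][:3]])
E
```

```text
[array([ 0.34368231, -0.42752527,  2.10805983, -0.779996  ,  0.45556225,
        2.48301511])] [ 0.3435986  -0.42749464  2.10756805 -0.77922291  0.45583172  2.48214398]
25 -10 {'start': [], '45': [[3.59, 0.71, -1.79]], 'end': []} [0.0, 0.0, 0.0]
25 0 {'start': [[4.1, 0.63, -2.17]], '45': [[2.98, 0.7, -1.5]], 'end': []} [0.0, 0.0, 0.0]
25 10 {'start': [[3.52, 0.5, -1.82]], '45': [[2.4, 0.78, -1.25]], 'end': []} [0.0, 0.0, 0.0]
25 20 {'start': [[2.76, 0.51, -1.32]], '45': [[1.98, 0.9, -1.1]], 'end': [[2.1, 1.18, -1.67]]} [-0.73, 0.6, 2.64]
25 30 {'start': [[2.17, 0.65, -0.98]], '45': [[1.67, 1.01, -1.02]], 'end': [[1.78, 1.12, -1.51]]} [-0.81, 0.57, 2.52]
30 -10 {'start': [], '45': [[3.71, 0.5, -1.93]], 'end': [[3.23, 1.07, -1.57]]} [-0.08, 0.49, 2.67]
30 0 {'start': [], '45': [[2.93, 0.46, -1.44]], 'end': [[2.82, 1.1, -1.59]]} [-0.33, 0.5, 2.7]
30 10 {'start': [[3.69, 0.31, -2.01]], '45': [[2.25, 0.58, -1.05]], 'end': [[2.43, 1.06, -1.58]]} [-0.54, 0.49, 2.66]
30 20 {'start': [[2.58, 0.31, -1.13]], '45': [[1.84, 0.75, -0.89]], 'end': [[2.06, 1.01, -1.48]]} [-0.68, 0.47, 2.58]
30 30 {'
[... 3280 characters left out ...]
0.2, 2.18]
60 30 {'start': [[0.28, 0.72, 1.03]], '45': [[0.54, 0.79, 0.42]], 'end': [[0.8, 0.6, -0.01]]} [-0.42, 0.23, 2.14]
70 -10 {'start': [[-0.21, 0.99, 2.21]], '45': [[-0.08, 0.82, 1.78]], 'end': [[-0.03, 0.52, 1.65]]} [-0.13, 0.22, 2.06]
70 0 {'start': [[-0.14, 0.95, 1.96]], '45': [[0.03, 0.82, 1.5]], 'end': [[0.12, 0.52, 1.3]]} [-0.18, 0.21, 2.06]
70 10 {'start': [[-0.05, 0.93, 1.7]], '45': [[0.13, 0.83, 1.22]], 'end': [[0.26, 0.56, 0.97]]} [-0.23, 0.22, 2.06]
70 20 {'start': [[0.05, 0.93, 1.44]], '45': [[0.22, 0.87, 0.95]], 'end': [[0.35, 0.61, 0.68]]} [-0.27, 0.23, 2.05]
70 30 {'start': [[0.14, 0.95, 1.18]], '45': [[0.29, 0.92, 0.7]], 'end': [[0.41, 0.68, 0.44]]} [-0.31, 0.24, 2.02]
```

Run:
```python
from kin import *
f=lambda P,p,a:[[round(float(x),2) for x in q] for q in ik(P,toolR(np.radians(p),np.radians(a),0))]
for p in (23.5,25,27,29,31,33):
    for a in(0,5,10,15,20):
        print(p,a,"ST",f((.549,.2187,.24),p,a),"UP",f((.549,.165,.25),p,a),"END",f((.549,-.006,.082),p,a))
```

```text
23.5 0 ST [[0.57, 0.15, 2.35, 4.05, 0.67, -2.11]] UP [[0.4, 0.08, 2.4, 3.84, 0.58, -2.02]] END []
23.5 5 ST [[0.48, 0.13, 2.39, 3.8, 0.61, -1.97]] UP [[0.29, 0.06, 2.43, 3.51, 0.53, -1.81]] END []
23.5 10 ST [[0.37, 0.11, 2.41, 3.49, 0.56, -1.79]] UP [[0.16, 0.04, 2.45, 3.12, 0.51, -1.56]] END []
23.5 15 ST [[0.26, 0.09, 2.43, 3.14, 0.54, -1.57]] UP [[0.04, 0.03, 2.46, 2.73, 0.53, -1.3]] END []
23.5 20 ST [[0.14, 0.09, 2.44, 2.79, 0.57, -1.35]] UP [[-0.08, 0.03, 2.45, 2.4, 0.6, -1.11]] END [[-0.74, 0.67, 2.66, 2.11, 1.25, -1.75]]
25 0 ST [[0.56, 0.14, 2.33, 4.1, 0.63, -2.17]] UP [[0.39, 0.06, 2.38, 3.89, 0.53, -2.08]] END []
25 5 ST [[0.47, 0.11, 2.37, 3.84, 0.55, -2.03]] UP [[0.28, 0.04, 2.41, 3.55, 0.46, -1.85]] END []
25 10 ST [[0.37, 0.09, 2.39, 3.52, 0.5, -1.82]] UP [[0.17, 0.02, 2.42, 3.12, 0.44, -1.56]] END []
25 15 ST [[0.26, 0.08, 2.41, 3.14, 0.48, -1.57]] UP [[0.04, 0.02, 2.43, 2.7, 0.47, -1.26]] END [[-0.66, 0.66, 2.7, 2.28, 1.27, -1.75]]
25 20 ST [[0.15, 0.07, 2.42, 2.76, 0.51, -1.32]] UP [[-0.07, 0.02, 2.43, 2.35, 0.55, -1.04]] END [[-0.73, 0.63, 2.64, 2.11, 1.2, -1.69]]
[... 1727 characters left out ...]
] UP [[-0.04, -0.03, 2.34, 2.01, 0.37, -0.68]] END [[-0.67, 0.48, 2.57, 2.08, 0.98, -1.48]]
33 0 ST [] UP [] END [[-0.31, 0.45, 2.65, 2.82, 0.95, -1.55]]
33 5 ST [[0.44, 0.05, 2.26, 4.31, 0.32, -2.52]] UP [[0.27, -0.02, 2.29, 4.04, 0.19, -2.37]] END [[-0.42, 0.45, 2.64, 2.62, 0.95, -1.54]]
33 10 ST [[0.35, 0.03, 2.28, 3.92, 0.21, -2.24]] UP [[0.17, -0.03, 2.3, 3.08, 0.13, -1.52]] END [[-0.51, 0.45, 2.62, 2.42, 0.93, -1.51]]
33 15 ST [[0.26, 0.02, 2.29, 3.14, 0.16, -1.57]] UP [[0.06, -0.04, 2.31, 2.18, 0.2, -0.72]] END [[-0.59, 0.44, 2.58, 2.23, 0.92, -1.46]]
33 20 ST [[0.17, 0.01, 2.3, 2.35, 0.22, -0.9]] UP [[-0.03, -0.04, 2.31, 1.84, 0.33, -0.5]] END [[-0.65, 0.44, 2.54, 2.05, 0.92, -1.41]]
```

```bash
cat >> kin.py <<'E'
def path(q0,R,pts,roll=None,n=12):
    q=np.array(q0); 
    for i in range(len(pts)-1):
        for t in np.linspace(0,1,n+1)[1:]:
            P=np.array(pts[i])*(1-t)+np.array(pts[i+1])*t
            S=ik(P,R)
            if not S: print("none",P.round(3)); return q
            S.sort(key=lambda s:abs(s-q).max()); 
            if abs(S[0]-q).max()>.5: print("jump",abs(S[0]-q).max().round(2),P.round(3))
            q=S[0]
        print(P.round(3),q.round(2))
    return q
E
python3 - <<'E'
from kin import *
from rig import manip
s=manip.get_state(); R=Ro.from_quat(np.r_[s["ee_rot"][1:],s["ee_rot"][0]]).as_matrix()
P0=s["position"]
path(s["qpos"],R,[P0,(.46,-.05,.5),(.45,-.25,.45),(.42,-.25,.25),(.41,-.24,.16),(.405,-.235,.12)])
print(); path(s["qpos"],R,[P0,(.46,-.05,.5),(.45,-.18,.45),(.5,-.18,.3),(.5,-.1,.22)])
E
```

```text
[ 0.46 -0.05  0.5 ] [-0.9  -0.51  2.03  1.02  1.    0.41]
[ 0.45 -0.25  0.45] [-1.39 -0.21  2.01  1.19  1.31 -0.1 ]
[ 0.42 -0.25  0.25] [-1.5   0.06  2.41  1.35  1.2  -0.8 ]
[ 0.41 -0.24  0.16] [-1.54  0.33  2.58  1.5   1.15 -1.28]
[ 0.405 -0.235  0.12 ] [-1.56  0.5   2.66  1.59  1.15 -1.55]

[ 0.46 -0.05  0.5 ] [-0.9  -0.51  2.03  1.02  1.    0.41]
[ 0.45 -0.18  0.45] [-1.32 -0.32  2.08  1.18  1.27 -0.03]
[ 0.5  -0.18  0.3 ] [-1.11 -0.08  2.34  1.51  0.96 -0.53]
[ 0.5  -0.1   0.22] [-0.9   0.04  2.59  1.96  0.88 -1.01]
```

```bash
python3 st.py .46 -.05 .49|tail -1;python3 st.py .45 -.25 .43|tail -1
```

```text
delta tool mm [ -6.2  42.4 163.9]
delta tool mm [  9.7  -8.3 366. ]
```

>>> move_arm(
  rows=[
    [[-1,7,27],0,40],
    [[-2,14,54],0,40],
    [[-3,21,81],0,40],
    [[-4,28,108],0,40],
    [[-5,35,135],0,40],
    [[-6,42,164],0,40],
    [[-3,30,200],0,40],
    [[0,17,240],0,40],
  ],
)

```text
clock: 9.7
position: [0.4379, 0.0256, 0.4223]
ee_rot: [0.664, 0.702, 0.173, -0.192]
contact_force: [-0.9, -0.8, -1.3]
width: 0.04
```

```bash
python3 st.py .41 -.245 .16
```

```text
t 9.7 q [-0.341 -0.521  2.135  0.541  0.57   0.986] pos [0.4379 0.0256 0.4223] w 0.04
[[ 0.867  0.497 -0.04 ]
 [-0.013 -0.059 -0.998]
 [-0.499  0.866 -0.044]]
F [-0.9 -0.8 -1.3]
delta tool mm [ 110.2 -225.   282.9]
```

>>> move_arm(
  rows=[
    [[10,0,36],0,40],
    [[20,-10,72],0,40],
    [[30,-30,108],0,40],
    [[40,-50,144],0,40],
    [[50,-70,180],0,40],
    [[60,-90,216],0,40],
    [[70,-110,250],0,40],
    [[80,-130,280],0,40],
  ],
)

```text
clock: 10.37
position: [0.4342, -0.197, 0.2971]
ee_rot: [0.667, 0.7, 0.168, -0.194]
contact_force: [0.4, -0.6, 0.4]
width: 0.04
```

```bash
python3 st.py .405 -.235 .12
```

```text
t 10.37 q [-1.331 -0.175  2.32   1.236  1.092 -0.38 ] pos [ 0.4342 -0.197   0.2971] w 0.04
[[ 0.868  0.494 -0.047]
 [-0.023 -0.054 -0.998]
 [-0.495  0.868 -0.035]]
F [ 0.4 -0.6  0.4]
delta tool mm [  63.2 -166.1   45.5]
```

>>> move_arm(
  rows=[
    [[15,-35,10],0,40],
    [[28,-70,20],0,40],
    [[40,-105,28],0,40],
    [[52,-140,36],0,40],
    [[60,-165,38],0,40],
    [[60,-175,10],0,40],
  ],
)

```text
clock: 10.87
position: [0.3991, -0.2124, 0.1139]
ee_rot: [0.669, 0.696, 0.167, -0.199]
contact_force: [0.9, -1.2, -0.1]
width: 0.0402
```

```bash
python3 st.py .405 -.1 .1
```

```text
t 10.87 q [-1.499  0.382  2.686  1.639  1.039 -1.456] pos [ 0.3991 -0.2124  0.1139] w 0.0402
[[ 0.865  0.5   -0.054]
 [-0.034 -0.049 -0.998]
 [-0.501  0.865 -0.026]]
F [ 0.9 -1.2 -0.1]
delta tool mm [   8.3  -14.7 -112.1]
```

>>> move_arm(
  rows=[
    [[80,-160,-400],0,40],
  ],
)

```text
clock: 10.95
position: [0.4096, -0.191, 0.1126]
ee_rot: [0.66, 0.699, 0.18, -0.207]
contact_force: [0.5, -0.4, 1.2]
width: 0.04
```

>>> move_arm(
  rows=[
    [[80,-160,-400],0,40],
  ],
)

```text
clock: 11.03
position: [0.4229, -0.1656, 0.1171]
ee_rot: [0.654, 0.7, 0.189, -0.214]
contact_force: [0.4, 0.0, -0.0]
width: 0.0399
```

```bash
python3 st.py .405 -.1 .1
```

```text
t 11.03 q [-1.292  0.28   2.69   1.754  0.95  -1.306] pos [ 0.4229 -0.1656  0.1171] w 0.0399
[[ 0.836  0.546 -0.052]
 [-0.015 -0.072 -0.997]
 [-0.548  0.835 -0.052]]
F [ 0.4  0.  -0. ]
delta tool mm [ -6.6 -28.8 -63.6]
```

Run:
```python
from h import *
for z in(.2,.25,.3,.35,.4,.45,.5,.55,.6): print(z,proj("side",[[.89,.315,z],[.58,.62,z]]).round().tolist(),proj("top",[[.89,.315,z],[.58,.62,z]]).round().tolist())
```

```text
0.2 [[329.0, 80.0], [180.0, 64.0]] [[123.0, 42.0], [-37.0, 195.0]]
0.25 [[330.0, 61.0], [178.0, 46.0]] [[114.0, 27.0], [-56.0, 190.0]]
0.3 [[332.0, 40.0], [176.0, 28.0]] [[103.0, 11.0], [-78.0, 184.0]]
0.35 [[333.0, 19.0], [174.0, 8.0]] [[91.0, -8.0], [-101.0, 178.0]]
0.4 [[335.0, -3.0], [172.0, -12.0]] [[77.0, -29.0], [-126.0, 171.0]]
0.45 [[337.0, -26.0], [170.0, -34.0]] [[62.0, -53.0], [-153.0, 163.0]]
0.5 [[339.0, -50.0], [168.0, -56.0]] [[45.0, -80.0], [-178.0, 155.0]]
0.55 [[341.0, -76.0], [165.0, -79.0]] [[26.0, -110.0], [-197.0, 147.0]]
0.6 [[343.0, -103.0], [163.0, -104.0]] [[7.0, -141.0], [-195.0, 141.0]]
```

>>> move_arm(
  rows=[
    [[0,-200,-390],0,40],
  ],
)

```text
clock: 11.12
position: [0.4277, -0.1382, 0.1231]
ee_rot: [0.65, 0.699, 0.199, -0.221]
contact_force: [-0.2, 1.3, -0.6]
width: 0.0404
```

>>> move_arm(
  rows=[
    [[0,-200,-390],0,40],
  ],
)

```text
clock: 11.2
position: [0.431, -0.1086, 0.1287]
ee_rot: [0.647, 0.697, 0.207, -0.228]
contact_force: [1.7, -0.1, -0.7]
width: 0.0399
```

>>> move_arm(
  rows=[
    [[-80,-150,-390],0,40],
  ],
)

```text
clock: 11.28
position: [0.4276, -0.0742, 0.139]
ee_rot: [0.645, 0.695, 0.211, -0.235]
contact_force: [1.3, 0.4, -0.4]
width: 0.04
```

```bash
python3 st.py .405 -.1 .1
```

```text
t 11.28 q [-0.95   0.03   2.688  1.85   0.736 -0.984] pos [ 0.4276 -0.0742  0.139 ] w 0.04
[[ 0.8    0.597 -0.054]
 [-0.009 -0.077 -0.997]
 [-0.6    0.798 -0.056]]
F [ 1.3  0.4 -0.4]
delta tool mm [  5.5 -42.6  29.1]
```

Run:
```python
from kin import *
from rig import manip
s=manip.get_state(); R=Ro.from_quat(np.r_[s["ee_rot"][1:],s["ee_rot"][0]]).as_matrix()
P0=s["position"]
r0,h,L1,a3,L2,d,Lt=v
for q1 in(.9,1.1):
  for q2 in(.5,.6,.7):
    q=[q1,q2,.22,0,0,0]; A=Rz(q1); 
    w=A@[r0,d,h]+A@Ry(q2)@[0,0,L1]+A@Ry(q2+.22)@[a3,0,L2]; print(q1,q2,"wrist",w.round(3),"tip",(w+Lt*R[:,0]).round(3), "n",((w-A@[r0,d,h])/np.linalg.norm(w-A@[r0,d,h])).round(2))
path(s["qpos"],R,[P0,(.5,-.02,.35),(.56,.1,.55),(.62,.3,.7),(.57,.5,.75),(.57,.58,.75)])
```

```text
0.9 0.5 wrist [0.334 0.533 0.966] tip [0.626 0.529 0.748] n [0.37 0.47 0.8 ]
0.9 0.6 wrist [0.384 0.595 0.9  ] tip [0.675 0.592 0.681] n [0.42 0.53 0.73]
0.9 0.7 wrist [0.429 0.652 0.826] tip [0.721 0.649 0.607] n [0.47 0.59 0.66]
1.1 0.5 wrist [0.222 0.588 0.966] tip [0.513 0.585 0.748] n [0.27 0.54 0.8 ]
1.1 0.6 wrist [0.258 0.659 0.9  ] tip [0.55  0.656 0.681] n [0.31 0.6  0.73]
1.1 0.7 wrist [0.291 0.724 0.826] tip [0.582 0.721 0.607] n [0.34 0.67 0.66]
[ 0.5  -0.02  0.35] [-0.42 -0.31  2.15  0.68  0.53  0.77]
[0.56 0.1  0.55] [ 0.12 -0.23  1.62 -0.15  0.84  1.82]
[0.62 0.3  0.7 ] [ 0.59  0.07  0.99 -0.49  1.29  2.18]
[0.57 0.5  0.75] [ 0.94  0.36  0.46 -0.72  1.64  2.29]
none [0.57 0.56 0.75]
```

```bash
cat > dl.py <<'E'
from h import *
import sys
s=manip.get_state(); R=R_of(s["ee_rot"]); p=s["position"]
for a in sys.argv[1:]: print(a,(R.T@(np.array(eval(a))-p)*1000).round(0).tolist())
E
python3 dl.py "(.5,-.02,.35)" "(.53,.04,.45)" "(.56,.1,.55)" "(.62,.3,.7)" "(.57,.56,.77)"
```

```text
(.5,-.02,.35) [-69.0, 207.0, -70.0]
(.53,.04,.45) [-106.0, 301.0, -137.0]
(.56,.1,.55) [-142.0, 394.0, -204.0]
(.62,.3,.7) [-186.0, 534.0, -415.0]
(.57,.56,.77) [-270.0, 540.0, -676.0]
```

>>> move_arm(
  rows=[
    [[-12,36,-12],0,40],
    [[-24,72,-24],0,40],
    [[-36,108,-36],0,40],
    [[-48,144,-48],0,40],
    [[-60,180,-60],0,40],
    [[-72,214,-74],0,40],
    [[-85,245,-95],0,40],
    [[-97,276,-118],0,40],
  ],
)

```text
clock: 11.95
position: [0.4844, -0.0246, 0.3022]
ee_rot: [0.646, 0.695, 0.212, -0.234]
contact_force: [0.3, 0.3, -1.6]
width: 0.0399
```

```bash
python3 st.py; python3 dl.py  "(.56,.1,.55)" "(.62,.3,.7)" "(.57,.56,.77)"
```

```text
t 11.95 q [-0.478 -0.297  2.264  0.916  0.472  0.486] pos [ 0.4844 -0.0246  0.3022] w 0.0399
[[ 0.8    0.597 -0.051]
 [-0.008 -0.075 -0.997]
 [-0.599  0.799 -0.055]]
F [ 0.3  0.3 -1.6]
(.56,.1,.55) [-89.0, 234.0, -142.0]
(.62,.3,.7) [-133.0, 374.0, -352.0]
(.57,.56,.77) [-217.0, 381.0, -613.0]
```

>>> move_arm(
  rows=[
    [[-13,36,-16],0,40],
    [[-26,70,-33],0,40],
    [[-39,105,-50],0,40],
    [[-52,140,-68],0,40],
    [[-65,175,-90],0,40],
    [[-78,205,-115],0,40],
    [[-89,234,-142],0,40],
    [[-95,260,-174],0,40],
  ],
)

```text
clock: 12.62
position: [0.5597, 0.0999, 0.5447]
ee_rot: [0.647, 0.695, 0.21, -0.232]
contact_force: [-0.2, 0.3, -0.0]
width: 0.0401
```

```bash
python3 st.py; python3 dl.py  "(.56,.1,.55)" "(.62,.3,.7)" "(.57,.56,.77)"
```

```text
t 12.62 q [ 0.123 -0.237  1.636 -0.146  0.818  1.819] pos [0.5597 0.0999 0.5447] w 0.0401
[[ 0.804  0.592 -0.051]
 [-0.008 -0.075 -0.997]
 [-0.594  0.802 -0.056]]
F [-0.2  0.3 -0. ]
(.56,.1,.55) [-3.0, 4.0, -0.0]
(.62,.3,.7) [-45.0, 145.0, -211.0]
(.57,.56,.77) [-129.0, 152.0, -472.0]
```

>>> move_arm(
  rows=[
    [[-8,24,-34],0,40],
    [[-16,48,-68],0,40],
    [[-24,72,-102],0,40],
    [[-32,96,-138],0,40],
    [[-40,120,-174],0,40],
    [[-48,142,-210],0,40],
    [[-62,145,-250],0,40],
    [[-76,148,-290],0,40],
  ],
)

```text
clock: 13.28
position: [0.6035, 0.3687, 0.7231]
ee_rot: [0.647, 0.696, 0.21, -0.23]
contact_force: [2.3, -0.9, 0.9]
width: 0.0403
```

>>> move_arm(
  rows=[
    [[-15,2,-38],0,40],
    [[-28,4,-76],0,40],
    [[-40,5,-114],0,40],
    [[-52,6,-152],0,40],
    [[-60,6,-190],0,40],
  ],
)

```text
clock: 13.7
position: [0.5647, 0.5533, 0.7639]
ee_rot: [0.649, 0.696, 0.211, -0.224]
contact_force: [-9.3, -11.0, 7.4]
width: 0.0402
```

```bash
python3 st.py
```

```text
t 13.7 q [ 1.004  0.483  0.22  -0.765  1.735  2.225] pos [0.5647 0.5533 0.7639] w 0.0402
[[ 0.811  0.583 -0.038]
 [ 0.003 -0.068 -0.998]
 [-0.585  0.809 -0.057]]
F [ -9.3 -11.    7.4]
```

```bash
python3 -c "
from h import *
grab('b_top','top'); s=manip.get_state(); print(s['contact_force'].round(1),s['qd'].round(2),s['position'].round(4))"
```

```text
[ 0.8  3.9 -7.2] [-0.05  0.04  0.1   0.13  0.04  0.01] [0.5643 0.5639 0.75  ]
```

View pics/b_top.png

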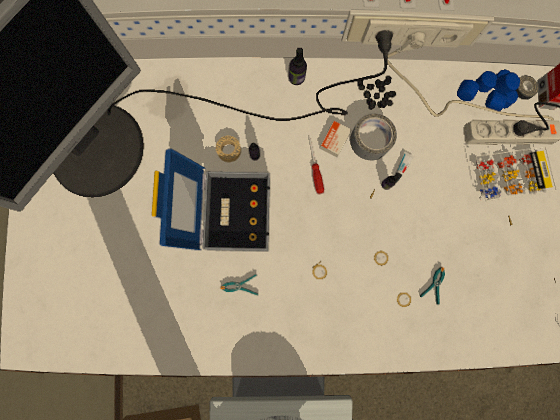

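>>> move_arm(
  rows=[
    [[-50,230,-330],0,40],
  ],
)

```text
clock: 13.83
position: [0.5683, 0.5738, 0.7536]
ee_rot: [0.657, 0.689, 0.219, -0.214]
contact_force: [0.5, -0.0, -0.8]
width: 0.04
```

>>> move_arm(
  rows=[
    [[-50,230,-330],0,40],
  ],
)

```text
clock: 13.92
position: [0.5706, 0.5867, 0.7584]
ee_rot: [0.659, 0.692, 0.218, -0.199]
contact_force: [-1.2, -1.3, 0.1]
width: 0.0399
```

>>> move_arm(
  rows=[
    [[-50,230,-330],0,40],
  ],
)

```text
clock: 14.0
position: [0.5722, 0.5981, 0.7609]
ee_rot: [0.661, 0.695, 0.214, -0.187]
contact_force: [-6.4, -46.1, -12.1]
width: 0.0401
```

```bash
python3 st.py
```

```text
t 14.0 q [ 1.031  0.512  0.22  -0.771  1.658  2.226] pos [0.5722 0.5981 0.7609] w 0.0401
[[ 0.838  0.545  0.022]
 [ 0.049 -0.036 -0.998]
 [-0.543  0.838 -0.057]]
F [ -6.4 -46.1 -12.1]
```

>>> move_arm(
  rows=[
    [[0,0,40],0,40],
    [[0,0,80],0,40],
  ],
)

```text
clock: 14.17
position: [0.577, 0.5255, 0.7512]
ee_rot: [0.662, 0.692, 0.216, -0.187]
contact_force: [1.3, -0.2, 1.5]
width: 0.0397
```

```bash
python3 -c "
from h import *
grab('b_side','side')"; python3 st.py
```

```text
t 14.22 q [ 0.951  0.315  0.578 -0.721  1.513  2.287] pos [0.5739 0.5105 0.7531] w 0.0401
[[ 0.836  0.549  0.014]
 [ 0.037 -0.03  -0.999]
 [-0.547  0.836 -0.046]]
F [-0.5 -2.3 -1.5]
```

View pics/b_side.png

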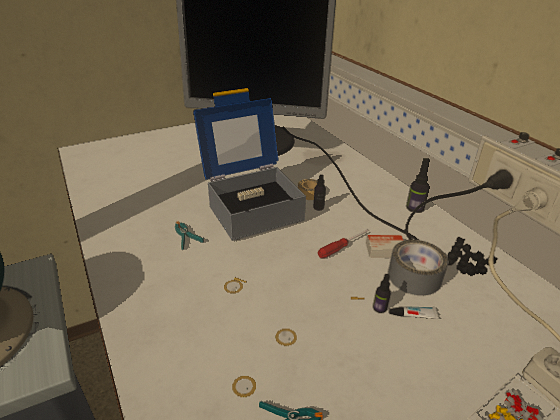

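>>> move_arm(
  rows=[
    [[0,60,0],0,40],
  ],
)

```text
clock: 14.3
position: [0.5901, 0.5111, 0.7704]
ee_rot: [0.669, 0.682, 0.218, -0.201]
contact_force: [2.9, 3.6, -0.2]
width: 0.0401
```

>>> move_arm(
  rows=[
    [[-20,390,-150],0,40],
  ],
)

```text
clock: 14.38
position: [0.6063, 0.5128, 0.7993]
ee_rot: [0.671, 0.684, 0.215, -0.189]
contact_force: [1.0, 0.7, 3.2]
width: 0.0402
```

>>> move_arm(
  rows=[
    [[-20,390,-200],0,40],
  ],
)

```text
clock: 14.47
position: [0.6187, 0.5199, 0.8008]
ee_rot: [0.675, 0.684, 0.212, -0.178]
contact_force: [2.9, 4.4, 0.6]
width: 0.0398
```

```bash
python3 st.py
```

```text
t 14.47 q [ 0.899  0.452  0.225 -0.685  1.629  2.088] pos [0.6187 0.5199 0.8008] w 0.0398
[[ 0.847  0.53   0.043]
 [ 0.05   0.    -0.999]
 [-0.53   0.848 -0.026]]
F [2.9 4.4 0.6]
```

>>> move_arm(
  rows=[
    [[-20,380,-200],0,40],
  ],
)

```text
clock: 14.55
position: [0.6257, 0.5239, 0.8107]
ee_rot: [0.676, 0.688, 0.208, -0.163]
contact_force: [-1.0, -0.4, 0.4]
width: 0.0402
```

>>> move_arm(
  rows=[
    [[-20,380,-200],0,40],
  ],
)

```text
clock: 14.63
position: [0.632, 0.528, 0.8203]
ee_rot: [0.677, 0.692, 0.204, -0.147]
contact_force: [-0.2, -0.4, 0.5]
width: 0.0399
```

>>> move_arm(
  rows=[
    [[-20,380,-200],0,40],
  ],
)

```text
clock: 14.72
position: [0.6374, 0.5326, 0.8301]
ee_rot: [0.678, 0.695, 0.199, -0.132]
contact_force: [0.5, -0.4, -0.7]
width: 0.0402
```

```bash
python3 st.py
```

```text
t 14.72 q [ 0.888  0.451  0.22  -0.676  1.531  2.075] pos [0.6374 0.5326 0.8301] w 0.0402
[[ 0.886  0.456  0.087]
 [ 0.098 -0.001 -0.995]
 [-0.454  0.89  -0.046]]
F [ 0.5 -0.4 -0.7]
```

>>> move_arm(
  rows=[
    [[-10,370,-200],0,40],
  ],
)

```text
clock: 14.8
position: [0.6422, 0.5376, 0.8401]
ee_rot: [0.678, 0.699, 0.195, -0.116]
contact_force: [0.7, -0.3, -0.2]
width: 0.0398
```

>>> move_arm(
  rows=[
    [[-10,370,-190],0,40],
  ],
)

```text
clock: 14.88
position: [0.6463, 0.5422, 0.8505]
ee_rot: [0.679, 0.702, 0.19, -0.101]
contact_force: [-0.7, -0.9, 0.8]
width: 0.0401
```

>>> move_arm(
  rows=[
    [[0,370,-190],0,40],
  ],
)

```text
clock: 14.97
position: [0.6499, 0.5463, 0.8615]
ee_rot: [0.679, 0.705, 0.186, -0.085]
contact_force: [0.4, 0.4, -0.6]
width: 0.0401
```

>>> move_arm(
  rows=[
    [[0,370,-190],0,40],
  ],
)

```text
clock: 15.05
position: [0.6523, 0.5505, 0.8727]
ee_rot: [0.679, 0.708, 0.181, -0.07]
contact_force: [0.0, 0.2, -0.2]
width: 0.0398
```

```bash
python3 st.py
python3 - <<'E'
from kin import *
from rig import manip
s=manip.get_state(); R=Ro.from_quat(np.r_[s["ee_rot"][1:],s["ee_rot"][0]]).as_matrix()
P0=s["position"]
for P in [(.62,.3,.7),(.55,.1,.55),(.5,0,.45),(.5,-.1,.4)]: print(P,[q.round(2) for q in ik(P,R)])
path(s["qpos"],R,[P0,(.62,.35,.75),(.55,.1,.55),(.5,-.08,.4),(.5,-.1,.3),(.5,-.08,.2)])
E
```

```text
t 15.05 q [ 0.882  0.447  0.22  -0.669  1.4    2.065] pos [0.6523 0.5505 0.8727] w 0.0398
[[ 0.925  0.351  0.147]
 [ 0.161 -0.013 -0.987]
 [-0.344  0.936 -0.069]]
F [ 0.   0.2 -0.2]
(0.62, 0.3, 0.7) [array([ 0.52, -0.09,  1.37, -0.5 ,  0.72,  2.16])]
(0.55, 0.1, 0.55) [array([-0.14, -0.35,  1.9 ,  0.67,  0.48,  0.92])]
(0.5, 0, 0.45) [array([-0.76, -0.39,  2.17,  1.28,  0.91,  0.09])]
(0.5, -0.1, 0.4) [array([-1.08, -0.23,  2.22,  1.35,  1.15, -0.24])]
[0.62 0.35 0.75] [ 0.63 -0.02  1.19 -0.57  0.87  2.2 ]
[0.55 0.1  0.55] [-0.14 -0.35  1.9   0.67  0.48  0.92]
[ 0.5  -0.08  0.4 ] [-1.04 -0.26  2.23  1.36  1.12 -0.21]
[ 0.5 -0.1  0.3] [-1.08 -0.06  2.42  1.53  1.11 -0.64]
[ 0.5  -0.08  0.2 ] [-1.04  0.24  2.64  1.83  1.14 -1.23]
```

```bash
python3 dl.py  "(.62,.35,.75)" "(.55,.1,.55)" "(.5,-.08,.4)" "(.5,-.1,.2)"
```

```text
(.62,.35,.75) [-20.0, -124.0, 202.0]
(.55,.1,.55) [-56.0, -332.0, 452.0]
(.5,-.08,.4) [-80.0, -488.0, 632.0]
(.5,-.1,.2) [-14.0, -675.0, 666.0]
```

>>> move_arm(
  rows=[
    [[-4,-22,34],0,40],
    [[-8,-44,68],0,40],
    [[-12,-66,102],0,40],
    [[-16,-88,136],0,40],
    [[-20,-110,170],0,40],
    [[-22,-132,204],0,40],
    [[-26,-155,236],0,40],
    [[-30,-178,268],0,40],
  ],
)

```text
clock: 15.72
position: [0.6026, 0.2932, 0.7103]
ee_rot: [0.679, 0.709, 0.179, -0.067]
contact_force: [0.1, -0.3, -0.1]
width: 0.0402
```

```bash
python3 st.py;python3 dl.py  "(.55,.1,.55)" "(.5,-.08,.4)" "(.5,-.1,.2)"
```

```text
t 15.72 q [ 0.526 -0.116  1.377 -0.502  0.74   2.153] pos [0.6026 0.2932 0.7103] w 0.0402
[[ 0.927  0.345  0.148]
 [ 0.163 -0.015 -0.987]
 [-0.338  0.939 -0.07 ]]
F [ 0.1 -0.3 -0.1]
(.55,.1,.55) [-26.0, -166.0, 194.0]
(.5,-.08,.4) [-51.0, -321.0, 375.0]
(.5,-.1,.2) [13.0, -508.0, 408.0]
```

>>> move_arm(
  rows=[
    [[-4,-26,31],0,40],
    [[-8,-52,62],0,40],
    [[-12,-78,93],0,40],
    [[-17,-104,124],0,40],
    [[-22,-132,156],0,40],
    [[-26,-160,188],0,40],
    [[-30,-187,220],0,40],
    [[-34,-214,250],0,40],
  ],
)

```text
clock: 16.38
position: [0.5496, 0.1014, 0.5529]
ee_rot: [0.68, 0.708, 0.18, -0.067]
contact_force: [0.5, 0.7, 0.1]
width: 0.0401
```

```bash
python3 st.py;python3 dl.py  "(.5,-.08,.4)" "(.5,-.1,.2)"
```

```text
t 16.38 q [-0.131 -0.353  1.901  0.664  0.474  0.927] pos [0.5496 0.1014 0.5529] w 0.0401
[[ 0.926  0.346  0.149]
 [ 0.162 -0.011 -0.987]
 [-0.34   0.938 -0.066]]
F [0.5 0.7 0.1]
(.5,-.08,.4) [-24.0, -159.0, 182.0]
(.5,-.1,.2) [41.0, -346.0, 215.0]
```

>>> move_arm(
  rows=[
    [[-4,-26,30],0,40],
    [[-8,-52,60],0,40],
    [[-12,-80,90],0,40],
    [[-16,-106,120],0,40],
    [[-20,-132,150],0,40],
    [[-20,-162,175],0,40],
    [[-10,-195,185],0,40],
    [[0,-230,195],0,40],
  ],
)

```text
clock: 17.05
position: [0.5013, -0.0866, 0.3519]
ee_rot: [0.686, 0.704, 0.173, -0.069]
contact_force: [0.9, 0.2, -0.5]
width: 0.04
```

```bash
python3 st.py;python3 dl.py  "(.5,-.1,.2)"
```

```text
t 17.05 q [-1.044 -0.184  2.337  1.465  1.085 -0.438] pos [ 0.5013 -0.0866  0.3519] w 0.04
[[ 0.93   0.339  0.14 ]
 [ 0.149 -0.    -0.989]
 [-0.335  0.941 -0.051]]
F [ 0.9  0.2 -0.5]
(.5,-.1,.2) [48.0, -143.0, 21.0]
```

>>> move_arm(
  rows=[
    [[12,-37,5],0,40],
    [[24,-74,10],0,40],
    [[36,-110,14],0,40],
    [[46,-143,10],0,40],
    [[46,-175,-10],0,40],
  ],
)

```text
clock: 17.47
position: [0.4937, -0.0866, 0.1902]
ee_rot: [0.689, 0.7, 0.173, -0.072]
contact_force: [0.8, -0.2, -1.6]
width: 0.0403
```

```bash
python3 st.py;python3 dl.py  "(.5,-.1,.2)"
```

```text
t 17.47 q [-1.072  0.297  2.674  1.853  1.172 -1.355] pos [ 0.4937 -0.0866  0.1902] w 0.0403
[[ 0.93   0.341  0.138]
 [ 0.144  0.01  -0.99 ]
 [-0.339  0.94  -0.039]]
F [ 0.8 -0.2 -1.6]
(.5,-.1,.2) [1.0, 11.0, 14.0]
```

>>> move_arm(
  rows=[
    [[-60,-250,-290],0,40],
  ],
)

```text
clock: 17.55
position: [0.4897, -0.0704, 0.179]
ee_rot: [0.683, 0.701, 0.188, -0.082]
contact_force: [0.9, 0.2, 1.1]
width: 0.0399
```

>>> move_arm(
  rows=[
    [[-80,-250,-290],0,40],
  ],
)

```text
clock: 17.63
position: [0.4833, -0.0505, 0.1817]
ee_rot: [0.679, 0.7, 0.201, -0.09]
contact_force: [0.3, 1.2, 0.7]
width: 0.04
```

>>> move_arm(
  rows=[
    [[-80,-250,-290],0,40],
  ],
)

```text
clock: 17.72
position: [0.4755, -0.0301, 0.1852]
ee_rot: [0.677, 0.698, 0.212, -0.098]
contact_force: [0.6, 1.2, 1.5]
width: 0.0402
```

```bash
python3 st.py;python3 dl.py  "(.5,-.1,.2)"
```

```text
t 17.72 q [-0.943  0.147  2.689  1.862  1.021 -1.175] pos [ 0.4755 -0.0301  0.1852] w 0.0402
[[ 0.89   0.429  0.151]
 [ 0.164  0.006 -0.986]
 [-0.425  0.903 -0.065]]
F [0.6 1.2 1.5]
(.5,-.1,.2) [4.0, 23.0, 72.0]
```

>>> move_arm(
  rows=[
    [[-40,-290,-250],0,40],
  ],
)

```text
clock: 17.8
position: [0.4697, -0.0111, 0.1844]
ee_rot: [0.677, 0.694, 0.223, -0.106]
contact_force: [1.1, 0.0, 0.2]
width: 0.0397
```

>>> move_arm(
  rows=[
    [[-40,-290,-250],0,40],
  ],
)

```text
clock: 17.88
position: [0.4635, 0.0084, 0.1835]
ee_rot: [0.677, 0.689, 0.231, -0.115]
contact_force: [0.3, 0.5, -1.0]
width: 0.04
```

```bash
python3 st.py
python3 - <<'E'
from kin import *
from rig import manip
s=manip.get_state(); R=Ro.from_quat(np.r_[s["ee_rot"][1:],s["ee_rot"][0]]).as_matrix()
P0=s["position"]
print("end",[q.round(2) for q in ik((.549,-.006,.082),R)])
path(s["qpos"],R,[P0,(.46,0,.25),(.44,.1,.28),(.45,.22,.26),(.549,.2187,.24),(.549,.17,.25),(.549,.1,.24),(.549,.03,.18),(.549,.0,.12),(.549,-.006,.085)])
E
```

```text
t 17.88 q [-0.792  0.044  2.689  1.919  0.891 -1.07 ] pos [0.4635 0.0084 0.1835] w 0.04
[[ 0.867  0.474  0.154]
 [ 0.162  0.024 -0.986]
 [-0.472  0.88  -0.056]]
F [ 0.3  0.5 -1. ]
end [array([-0.56,  0.58,  2.69,  2.43,  1.17, -1.6 ])]
[0.46 0.   0.25] [-0.85 -0.2   2.53  1.52  0.86 -0.53]
[0.44 0.1  0.28] [-0.24 -0.34  2.48  1.67  0.38 -0.25]
[0.45 0.22 0.26] [ 0.54 -0.11  2.43  4.09  0.38 -2.25]
[0.549 0.219 0.24 ] [ 0.35  0.06  2.35  3.56  0.37 -1.82]
[0.549 0.17  0.25 ] [ 0.17 -0.    2.37  3.1   0.31 -1.48]
[0.549 0.1   0.24 ] [-0.12 -0.01  2.43  2.43  0.43 -0.99]
[0.549 0.03  0.18 ] [-0.42  0.16  2.54  2.3   0.75 -1.14]
[0.549 0.    0.12 ] [-0.54  0.4   2.64  2.37  1.   -1.42]
[ 0.549 -0.006  0.085] [-0.56  0.56  2.69  2.43  1.16 -1.59]
```

```bash
python3 dl.py  "(.48,.02,.28)" "(.49,.1,.31)" "(.52,.2187,.31)" "(.549,.2187,.243)"
```

```text
(.48,.02,.28) [-29.0, 93.0, -14.0]
(.49,.1,.31) [-22.0, 126.0, -93.0]
(.52,.2187,.31) [23.0, 143.0, -206.0]
(.549,.2187,.243) [80.0, 98.0, -198.0]
```

>>> move_arm(
  rows=[
    [[-10,32,-5],0,40],
    [[-20,64,-10],0,40],
    [[-29,94,-20],0,40],
    [[-27,110,-55],0,40],
    [[-22,126,-93],0,40],
    [[-10,132,-130],0,40],
    [[5,138,-168],0,40],
    [[20,143,-206],0,40],
  ],
)

```text
clock: 18.55
position: [0.5054, 0.1267, 0.3161]
ee_rot: [0.682, 0.69, 0.22, -0.103]
contact_force: [1.1, 0.1, 1.2]
width: 0.0403
```

```bash
python3 st.py; python3 dl.py   "(.52,.2187,.31)" "(.549,.2187,.243)"
```

```text
t 18.55 q [-0.01  -0.23   2.354  2.038  0.193 -0.507] pos [0.5054 0.1267 0.3161] w 0.0403
[[ 0.882  0.444  0.158]
 [ 0.162  0.028 -0.986]
 [-0.442  0.896 -0.048]]
F [1.1 0.1 1.2]
(.52,.2187,.31) [31.0, 4.0, -88.0]
(.549,.2187,.243) [86.0, -44.0, -80.0]
```

>>> move_arm(
  rows=[
    [[6,0,-18],0,40],
    [[12,0,-36],0,40],
    [[18,0,-54],0,40],
    [[24,2,-72],0,40],
    [[30,2,-88],0,40],
    [[30,2,-88],0,40],
    [[30,2,-88],0,40],
  ],
)

```text
clock: 19.13
position: [0.5239, 0.1748, 0.3321]
ee_rot: [0.683, 0.696, 0.204, -0.086]
contact_force: [-0.5, 0.3, 0.1]
width: 0.0395
```

```bash
python3 st.py; python3 dl.py   "(.52,.2187,.30)" "(.549,.2187,.243)"
python3 - <<'E'
from kin import *
from rig import manip
s=manip.get_state(); R=Ro.from_quat(np.r_[s["ee_rot"][1:],s["ee_rot"][0]]).as_matrix()
path(s["qpos"],R,[s["position"],(.549,.2187,.243),(.549,.17,.25),(.549,.1,.24),(.549,.03,.18),(.549,.0,.12),(.555,-.006,.085)])
E
```

```text
t 19.13 q [ 0.216 -0.167  2.316  3.322  0.171 -1.68 ] pos [0.5239 0.1748 0.3321] w 0.0395
[[ 0.902  0.401  0.16 ]
 [ 0.167  0.018 -0.986]
 [-0.398  0.916 -0.051]]
F [-0.5  0.3  0.1]
(.52,.2187,.30) [17.0, -30.0, -42.0]
(.549,.2187,.243) [65.0, -71.0, -35.0]
[0.549 0.219 0.243] [ 0.36  0.1   2.41  3.46  0.55 -1.72]
[0.549 0.17  0.25 ] [ 0.17  0.04  2.44  3.12  0.51 -1.5 ]
[0.549 0.1   0.24 ] [-0.14  0.04  2.5   2.61  0.61 -1.19]
[0.549 0.03  0.18 ] [-0.46  0.25  2.62  2.4   0.95 -1.32]
none [0.549 0.003 0.125]
```

Run:
```python
from kin import *
from rig import manip
s=manip.get_state(); R=Ro.from_quat(np.r_[s["ee_rot"][1:],s["ee_rot"][0]]).as_matrix()
for x in(.555,.56,.565,.57,.575,.58,.59):
  for y,z in((-.006,.085),(-.006,.095),(-.012,.085)): print(x,y,z,[q.round(2) for q in ik((x,y,z),R)])
for p in(26,27,28,29,30):
  print(p,[q.round(2)[:3] for q in ik((.555,-.006,.085),toolR(np.radians(p),np.radians(10.5),0))])
```

```text
0.555 -0.006 0.085 []
0.555 -0.006 0.095 []
0.555 -0.012 0.085 []
0.56 -0.006 0.085 []
0.56 -0.006 0.095 []
0.56 -0.012 0.085 []
0.565 -0.006 0.085 []
0.565 -0.006 0.095 [array([-0.56,  0.64,  2.7 ,  2.44,  1.31, -1.65])]
0.565 -0.012 0.085 []
0.57 -0.006 0.085 [array([-0.55,  0.68,  2.7 ,  2.46,  1.34, -1.68])]
0.57 -0.006 0.095 [array([-0.55,  0.63,  2.68,  2.45,  1.29, -1.64])]
0.57 -0.012 0.085 [array([-0.57,  0.68,  2.69,  2.44,  1.33, -1.68])]
0.575 -0.006 0.085 [array([-0.54,  0.67,  2.68,  2.46,  1.32, -1.66])]
0.575 -0.006 0.095 [array([-0.54,  0.63,  2.67,  2.45,  1.28, -1.62])]
0.575 -0.012 0.085 [array([-0.56,  0.67,  2.68,  2.44,  1.32, -1.66])]
0.58 -0.006 0.085 [array([-0.53,  0.67,  2.67,  2.47,  1.31, -1.64])]
0.58 -0.006 0.095 [array([-0.53,  0.62,  2.66,  2.46,  1.26, -1.61])]
0.58 -0.012 0.085 [array([-0.55,  0.66,  2.66,  2.45,  1.3 , -1.64])]
0.59 -0.006 0.085 [array([-0.51,  0.65,  2.64,  2.48,  1.28, -1.61])]
0.59 -0.006 0.095 [array([-0.51,  0.61,  2.63,  2.47,  1.23, -1.58])]
0.59 -0.012 0.085 [array([-0.53,  0.65,  2.63,  2.46,  1.27, -1.61])]
26 []
27 [array([-0.56,  0.59,  2.69])]
28 [array([-0.55,  0.56,  2.67])]
29 [array([-0.54,  0.53,  2.66])]
30 [array([-0.53,  0.5 ,  2.64])]
```

Run:
```python
from kin import *
q0=[-0.792,.044,2.689,1.919,.891,-1.07]
for p in(27,29,31):
  R=toolR(np.radians(p),np.radians(11),0)
  for W in ([(.4635,.0084,.1835),(.455,.06,.21),(.455,.12,.22),(.46,.2,.23),(.47,.2187,.24),(.549,.2187,.243)],[(.4635,.0084,.1835),(.44,.06,.23),(.43,.12,.25),(.44,.2,.25),(.47,.2187,.24),(.549,.2187,.243)]):
    q=np.array(q0); m=9;sp=0; Ls=0
    for i in range(len(W)-1):
        n=max(2,int(np.linalg.norm(np.subtract(W[i+1],W[i]))/.005))
        for t in np.linspace(0,1,n+1)[1:]:
            P=np.array(W[i])*(1-t)+np.array(W[i+1])*t; S=ik(P,R)
            if not S: print("none",P); continue
            S.sort(key=lambda s:abs(s-q).max()); d=abs(S[0]-q).max(); 
            if Ls>0: sp=max(sp,d)
            Ls+=1; q=S[0]; m=min(m,q[4])
    print(p,"minq5",m,"max step per5mm",sp,q.round(2))
```

```text
none [0.46272727 0.01309091 0.18590909]
none [0.46195455 0.01778182 0.18831818]
none [0.46118182 0.02247273 0.19072727]
none [0.46040909 0.02716364 0.19313636]
27 minq5 0.40055055750720936 max step per5mm 0.06557197528766112 [ 0.35  0.06  2.36  3.5   0.4  -1.83]
none [0.46182143 0.01208571 0.18682143]
none [0.46014286 0.01577143 0.19014286]
27 minq5 0.3025559364014133 max step per5mm 0.12298716120351738 [ 0.35  0.06  2.36  3.5   0.4  -1.83]
29 minq5 0.32487167756971347 max step per5mm 0.07540275525394735 [ 0.34  0.04  2.34  3.57  0.32 -1.9 ]
29 minq5 0.21722419748129712 max step per5mm 0.15315332404253468 [ 0.34  0.04  2.34  3.57  0.32 -1.9 ]
31 minq5 0.2538257353077863 max step per5mm 0.0912907121411668 [ 0.34  0.03  2.31  3.67  0.25 -2.  ]
31 minq5 0.13765970875266798 max step per5mm 0.21806702247624576 [ 0.34  0.03  2.31  3.67  0.25 -2.  ]
```

```bash
python3 dl.py "(.45,.165,.26)" "(.455,.1,.215)" "(.46,.02,.19)"
python3 - <<'E'
from kin import *
from rig import manip
s=manip.get_state(); R=Ro.from_quat(np.r_[s["ee_rot"][1:],s["ee_rot"][0]]).as_matrix()
path(s["qpos"],R,[s["position"],(.45,.165,.26),(.455,.1,.22),(.46,.05,.21)])
E
```

```text
(.45,.165,.26) [-40.0, -96.0, 2.0]
(.455,.1,.215) [-28.0, -136.0, 69.0]
(.46,.02,.19) [-27.0, -159.0, 150.0]
[0.45  0.165 0.26 ] [ 0.26 -0.14  2.56  3.31  0.44 -1.64]
none [0.455 0.1   0.22 ]
```

>>> move_arm(
  rows=[
    [[-15,-34,1],0,40],
    [[-28,-66,2],0,40],
    [[-40,-98,10],0,40],
    [[-36,-130,25],0,40],
  ],
)

```text
clock: 19.47
position: [0.4427, 0.1431, 0.2311]
ee_rot: [0.685, 0.695, 0.202, -0.082]
contact_force: [2.0, -2.2, -1.8]
width: 0.0399
```

```bash
python3 st.py
```

```text
t 19.47 q [ 0.104 -0.073  2.67   3.016  0.627 -1.447] pos [0.4427 0.1431 0.2311] w 0.0399
[[ 0.905  0.393  0.163]
 [ 0.169  0.02  -0.985]
 [-0.39   0.919 -0.049]]
F [ 2.  -2.2 -1.8]
```

>>> move_arm(
  rows=[
    [[60,-400,0],0,40],
  ],
)

```text
clock: 19.55
position: [0.4462, 0.1438, 0.2087]
ee_rot: [0.687, 0.692, 0.202, -0.096]
contact_force: [0.0, -2.6, -1.3]
width: 0.0398
```

>>> move_arm(
  rows=[
    [[60,-400,0],0,40],
  ],
)

```text
clock: 19.63
position: [0.4505, 0.155, 0.1925]
ee_rot: [0.687, 0.69, 0.2, -0.11]
contact_force: [0.9, 0.9, 1.2]
width: 0.0398
```

>>> move_arm(
  rows=[
    [[60,-400,0],0,40],
  ],
)

```text
clock: 19.72
position: [0.4504, 0.1701, 0.1719]
ee_rot: [0.687, 0.688, 0.197, -0.125]
contact_force: [1.6, 0.1, 0.1]
width: 0.0398
```

```bash
python3 st.py
```

```text
t 19.72 q [ 0.428  0.188  2.689  3.517  0.863 -1.65 ] pos [0.4504 0.1701 0.1719] w 0.0398
[[ 0.891  0.443  0.1  ]
 [ 0.1    0.022 -0.995]
 [-0.442  0.896 -0.025]]
F [1.6 0.1 0.1]
```

>>> move_arm(
  rows=[
    [[-8,15,36],0,40],
    [[-14,25,72],0,40],
    [[-12,20,108],0,40],
    [[-4,0,135],0,40],
    [[0,-15,150],0,40],
  ],
)

```text
clock: 20.13
position: [0.4738, 0.0666, 0.1952]
ee_rot: [0.689, 0.685, 0.199, -0.125]
contact_force: [0.4, 0.3, 1.0]
width: 0.0397
```

```bash
python3 st.py
```

```text
t 20.13 q [-0.273  0.027  2.689  2.609  0.725 -1.313] pos [0.4738 0.0666 0.1952] w 0.0397
[[ 0.889  0.446  0.102]
 [ 0.1    0.029 -0.995]
 [-0.446  0.895 -0.019]]
F [0.4 0.3 1. ]
```

>>> move_arm(
  rows=[
    [[20,-380,150],0,40],
  ],
)

```text
clock: 20.22
position: [0.4782, 0.0493, 0.1842]
ee_rot: [0.69, 0.681, 0.205, -0.135]
contact_force: [1.3, -0.6, 0.5]
width: 0.0398
```

>>> move_arm(
  rows=[
    [[20,-380,50],0,40],
  ],
)

```text
clock: 20.3
position: [0.4816, 0.0416, 0.1711]
ee_rot: [0.691, 0.676, 0.21, -0.146]
contact_force: [0.6, -0.7, 0.0]
width: 0.0403
```

>>> move_arm(
  rows=[
    [[20,-350,-150],0,40],
  ],
)

```text
clock: 20.38
position: [0.4841, 0.0522, 0.1613]
ee_rot: [0.69, 0.675, 0.209, -0.159]
contact_force: [1.4, -1.1, 0.6]
width: 0.0401
```

```bash
python3 st.py
```

```text
t 20.38 q [-0.243  0.122  2.686  2.728  0.732 -1.421] pos [0.4841 0.0522 0.1613] w 0.0401
[[ 0.863  0.5    0.074]
 [ 0.062  0.039 -0.997]
 [-0.502  0.865  0.002]]
F [ 1.4 -1.1  0.6]
```

```bash
python3 - <<'E'
from kin import *
from rig import manip
s=manip.get_state(); R=Ro.from_quat(np.r_[s["ee_rot"][1:],s["ee_rot"][0]]).as_matrix()
path(s["qpos"],R,[s["position"],(.46,.1,.21),(.455,.16,.225),(.46,.2,.235),(.475,.2187,.243),(.549,.2187,.243),(.549,.17,.25),(.549,.1,.24),(.549,.03,.18),(.549,.0,.12),(.555,-.006,.085),(.555,-.006,.075)])
E
python3 dl.py "(.46,.1,.21)" "(.455,.16,.225)" "(.46,.2,.235)" "(.475,.2187,.243)" "(.549,.2187,.243)"
```

```text
[0.46 0.1  0.21] [ 0.05 -0.09  2.58  3.1   0.39 -1.54]
[0.455 0.16  0.225] [ 0.41 -0.08  2.5   3.93  0.42 -2.15]
[0.46  0.2   0.235] [ 0.58 -0.04  2.43  4.25  0.49 -2.36]
none [0.472 0.216 0.242]
(.46,.1,.21) [-42.0, 32.0, -49.0]
(.455,.16,.225) [-50.0, 45.0, -109.0]
(.46,.2,.235) [-49.0, 57.0, -149.0]
(.475,.2187,.243) [-38.0, 73.0, -167.0]
(.549,.2187,.243) [25.0, 110.0, -161.0]
```

Run:
```python
from kin import *
from rig import manip
s=manip.get_state(); R=Ro.from_quat(np.r_[s["ee_rot"][1:],s["ee_rot"][0]]).as_matrix()
for W in ([(.46,.1,.21),(.47,.15,.25),(.5,.19,.265),(.53,.2187,.27),(.549,.2187,.243)],[(.46,.1,.21),(.46,.15,.25),(.51,.17,.27),(.549,.2187,.27),(.549,.2187,.243),(.549,.17,.25),(.549,.1,.24),(.549,.03,.18),(.549,.0,.12),(.555,-.006,.085),(.555,-.006,.075)]):
  print(); path(s["qpos"],R,[s["position"]]+W)
```

```text
[0.46 0.1  0.21] [ 0.05 -0.09  2.58  3.1   0.39 -1.54]
[0.47 0.15 0.25] [ 0.33 -0.13  2.44  4.    0.3  -2.28]
[0.5   0.19  0.265] [ 0.45 -0.07  2.34  4.32  0.35 -2.53]
none [0.502 0.192 0.265]

[0.46 0.1  0.21] [ 0.05 -0.09  2.58  3.1   0.39 -1.54]
[0.46 0.15 0.25] [ 0.35 -0.15  2.45  4.05  0.31 -2.32]
[0.51 0.17 0.27] [ 0.36 -0.09  2.34  4.22  0.28 -2.49]
none [0.536 0.202 0.27 ]
```

Run:
```python
from kin import *
from rig import manip
s=manip.get_state(); R=Ro.from_quat(np.r_[s["ee_rot"][1:],s["ee_rot"][0]]).as_matrix()
for x in(.53,.55,.565):
  for y in(.195,.2,.205,.21):
    for z in (.245,.265): print(x,y,z,[q.round(2)[3:] for q in ik((x,y,z),R)])
```

```text
0.53 0.195 0.245 [array([ 4.08,  0.37, -2.3 ])]
0.53 0.195 0.265 [array([ 4.26,  0.33, -2.49])]
0.53 0.2 0.245 [array([ 4.11,  0.38, -2.32])]
0.53 0.2 0.265 [array([ 4.28,  0.35, -2.5 ])]
0.53 0.205 0.245 [array([ 4.14,  0.39, -2.34])]
0.53 0.205 0.265 [array([ 4.31,  0.36, -2.52])]
0.53 0.21 0.245 [array([ 4.17,  0.4 , -2.36])]
0.53 0.21 0.265 []
0.55 0.195 0.245 [array([ 4.04,  0.36, -2.27])]
0.55 0.195 0.265 [array([ 4.21,  0.32, -2.45])]
0.55 0.2 0.245 [array([ 4.07,  0.36, -2.29])]
0.55 0.2 0.265 [array([ 4.24,  0.33, -2.47])]
0.55 0.205 0.245 [array([ 4.1 ,  0.37, -2.31])]
0.55 0.205 0.265 [array([ 4.26,  0.34, -2.49])]
0.55 0.21 0.245 [array([ 4.12,  0.38, -2.33])]
0.55 0.21 0.265 [array([ 4.29,  0.35, -2.51])]
0.565 0.195 0.245 [array([ 4.  ,  0.34, -2.25])]
0.565 0.195 0.265 [array([ 4.17,  0.3 , -2.43])]
0.565 0.2 0.245 [array([ 4.03,  0.35, -2.27])]
0.565 0.2 0.265 [array([ 4.2 ,  0.31, -2.45])]
0.565 0.205 0.245 [array([ 4.06,  0.36, -2.29])]
0.565 0.205 0.265 [array([ 4.23,  0.32, -2.47])]
0.565 0.21 0.245 [array([ 4.09,  0.37, -2.31])]
0.565 0.21 0.265 [array([ 4.26,  0.33, -2.49])]
```

```bash
python3 dl.py "(.462,.1,.215)" "(.465,.15,.235)" "(.48,.18,.248)" "(.51,.197,.25)" "(.552,.20,.247)"
python3 - <<'E'
from kin import *
from rig import manip
s=manip.get_state(); R=Ro.from_quat(np.r_[s["ee_rot"][1:],s["ee_rot"][0]]).as_matrix()
path(s["qpos"],R,[s["position"],(.462,.1,.215),(.465,.15,.235),(.485,.175,.245),(.51,.19,.248),(.552,.2,.247),(.552,.17,.25),(.552,.1,.24),(.552,.03,.18),(.552,.0,.12),(.555,-.006,.085),(.555,-.006,.075)])
E
```

```text
(.462,.1,.215) [-43.0, 37.0, -49.0]
(.465,.15,.235) [-47.0, 58.0, -99.0]
(.48,.18,.248) [-39.0, 78.0, -128.0]
(.51,.197,.25) [-13.0, 95.0, -142.0]
(.552,.20,.247) [25.0, 114.0, -142.0]
[0.462 0.1   0.215] [ 0.05 -0.11  2.57  3.09  0.36 -1.54]
[0.465 0.15  0.235] [ 0.34 -0.1   2.48  3.88  0.35 -2.14]
[0.485 0.175 0.245] [ 0.42 -0.07  2.41  4.1   0.37 -2.31]
[0.51  0.19  0.248] [ 0.43 -0.02  2.36  4.13  0.37 -2.35]
[0.552 0.2   0.247] [ 0.4   0.04  2.3   4.08  0.36 -2.31]
[0.552 0.17  0.25 ] [ 0.3   0.01  2.32  3.89  0.3  -2.18]
[0.552 0.1   0.24 ] [ 0.03 -0.02  2.39  3.01  0.27 -1.47]
[0.552 0.03  0.18 ] [-0.27  0.13  2.52  2.6   0.59 -1.28]
[0.552 0.    0.12 ] [-0.39  0.35  2.62  2.62  0.9  -1.48]
[ 0.555 -0.006  0.085] [-0.41  0.51  2.67  2.67  1.08 -1.59]
[ 0.555 -0.006  0.075] [-0.41  0.56  2.68  2.68  1.13 -1.62]
```

>>> move_arm(
  rows=[
    [[-11,9,-12],0,60],
    [[-22,18,-24],0,60],
    [[-33,28,-36],0,60],
    [[-43,37,-49],0,60],
    [[-44,42,-61],0,60],
    [[-45,47,-74],0,60],
    [[-46,52,-87],0,60],
    [[-47,58,-99],0,60],
  ],
)

```text
clock: 21.05
position: [0.4669, 0.1468, 0.2368]
ee_rot: [0.69, 0.676, 0.206, -0.157]
contact_force: [0.0, -1.0, 1.1]
width: 0.0602
```

```bash
python3 st.py; python3 dl.py "(.485,.175,.247)" "(.51,.19,.25)" "(.552,.20,.247)"
```

```text
t 21.05 q [ 0.324 -0.104  2.479  3.835  0.345 -2.109] pos [0.4669 0.1468 0.2368] w 0.0602
[[ 0.866  0.495  0.073]
 [ 0.062  0.038 -0.997]
 [-0.497  0.868  0.002]]
F [ 0.  -1.   1.1]
(.485,.175,.247) [12.0, 19.0, -27.0]
(.51,.19,.25) [33.0, 34.0, -40.0]
(.552,.20,.247) [72.0, 53.0, -47.0]
```

Orientation held. Next I slide in astride the tab.

>>> move_arm(
  rows=[
    [[6,10,-14],0,60],
    [[12,19,-27],0,60],
    [[22,27,-34],0,60],
    [[33,34,-40],0,60],
    [[46,41,-43],0,60],
    [[60,47,-45],0,60],
    [[70,53,-47],0,60],
    [[70,53,-47],0,60],
  ],
)

```text
clock: 21.72
position: [0.5535, 0.1998, 0.249]
ee_rot: [0.69, 0.676, 0.205, -0.157]
contact_force: [0.0, 0.9, -0.1]
width: 0.0601
```

```bash
python3 st.py .552 .2 .247
python3 - <<'E'
from h import *
a=grab('c_side','side'); b=grab('c_top','top')
z1=cv2.resize(a[60:260,140:360],None,fx=1.8,fy=3*.6); z2=cv2.resize(b[110:310,90:310],None,fx=1.8,fy=1.8)
z=np.hstack([z1,z2]); print(z.shape); cv2.imwrite('pics/c.png',z[:,:,::-1])
E
```

```text
t 21.72 q [ 0.406  0.044  2.296  4.068  0.366 -2.295] pos [0.5535 0.1998 0.249 ] w 0.0601
[[ 0.867  0.494  0.071]
 [ 0.061  0.037 -0.997]
 [-0.495  0.869  0.002]]
F [ 0.   0.9 -0.1]
delta tool mm [-0.3 -2.5 -0.3]
(360, 792, 3)
```

View pics/c.png

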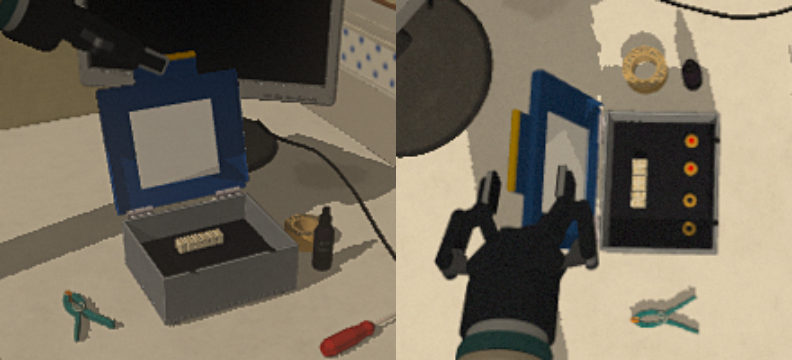

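>>> move_arm(
  rows=[
    [[0,0,3],0,57],
    [[0,0,6],0,54],
    [[0,0,10],0,51],
    [[-1,0,14],0,49],
    [[-1,0,18],0,47],
    [[-1,0,22],0,45],
    [[-2,0,26],0,44],
    [[-2,0,30],0,44],
  ],
)

```text
clock: 22.48
position: [0.5506, 0.1688, 0.2489]
ee_rot: [0.69, 0.676, 0.206, -0.157]
contact_force: [-0.6, 1.1, 0.3]
width: 0.0438
```

```bash
cat > ang.py <<'E'
from h import *
import sys
# lid angle from yellow bar in side image
from scipy.optimize import minimize_scalar
p=np.load('p.npy')
tag=sys.argv[1]
im=grab(tag,'side'); hsv=cv2.cvtColor(im,cv2.COLOR_RGB2HSV)
m=cv2.inRange(hsv,(18,150,110),(32,255,255)); 
n,l,st,c=cv2.connectedComponentsWithStats(m)
best=None
for i in range(1,n):
    if st[i,4]<15: continue
    cost=lambda t:np.min(np.linalg.norm(np.array([proj('side',lidpt(p[:3],t,.175,y))[0] for y in np.linspace(-.04,.04,9)])-c[i],axis=1))
    ts=np.linspace(-.05,1.95,201); v=[cost(t) for t in ts]; k=int(np.argmin(v)); print("blob",c[i].round(1),st[i,4],"theta",round(ts[k],3),"err px",round(v[k],1))
s=manip.get_state(); print(s['clock'],s['position'].round(4),s['contact_force'].round(1))
E
python3 ang.py d1
```

```text
blob [245.2  92.5] 31 theta 1.66 err px 0.6Traceback (most recent call last):
  File "ang.py", line 14, in <module>
    ts=np.linspace(-.05,1.95,201); v=[cost(t) for t in ts]; k=int(np.argmin(v)); print("blob",c[i].round(1),st[i,4],"theta",round(ts[k],3),"err px",round(v[k],1))
                                      ~~~~^^^
  File "ang.py", line 13, in <lambda>
    cost=lambda t:np.min(np.linalg.norm(np.array([proj('side',lidpt(p[:3],t,.175,y))[0] for y in np.linspace(-.04,.04,9)])-c[i],axis=1))
                                                  ~~~~^^^^^^^^^^^^^^^^^^^^^^^^^^^^^^
  File "h.py", line 4, in proj
    c=viewer.get_calibration(n); X=np.atleast_2d(X)@c["R"].T+c["t"]
ValueError: time passes only in moves, steps and waits
```

>>> move_arm(
  rows=[
    [[0,0,3],0,42],
    [[0,0,6],0,40],
    [[0,0,9],0,38],
    [[0,0,12],0,36],
    [[0,0,15],0,36],
    [[-1,0,17],0,36],
    [[-1,0,19],0,36],
    [[-1,0,21],0,36],
  ],
)

```text
clock: 23.2
position: [0.5509, 0.1469, 0.2494]
ee_rot: [0.69, 0.676, 0.206, -0.158]
contact_force: [-0.2, -0.2, -0.5]
width: 0.036
```

```bash
cat > cal.py <<'E'
import pickle
from rig import viewer
pickle.dump({n:viewer.get_calibration(n) for n in("side","top")},open("cal.pkl","wb"))
E
python3 cal.py; sed -i 's/viewer.get_calibration(n)/CAL[n]/; 2a import pickle,os\nCAL=pickle.load(open("cal.pkl","rb"))' h.py; head -6 h.py
python3 ang.py d2
```

```text
import numpy as np, cv2
from rig import manip, viewer, finder
import pickle,os
CAL=pickle.load(open("cal.pkl","rb"))
def proj(n,X):
    c=CAL[n]; X=np.atleast_2d(X)@c["R"].T+c["t"]
blob [250.1  96.4] 34 theta 1.51 err px 0.5
blob [233.4 285. ] 74 theta -0.05 err px 69.4
blob [355.9 297.7] 19 theta -0.05 err px 108.2
blob [285.1 337.2] 91 theta -0.05 err px 121.2
blob [244.5 386. ] 150 theta -0.05 err px 167.0
blob [501.5 413.6] 183 theta -0.05 err px 291.7
23.25 [0.551  0.1467 0.2494] [ 0.5  0.2 -1.1]
```

```bash
cat > plan.py <<'E'
from h import *
import sys
from scipy.spatial.transform import Rotation as Ro
p=np.load('p.npy')
s=manip.get_state(); R=R_of(s['ee_rot']); P=s['position']
if not os.path.exists('R0.npy'): np.save('R0.npy',R)
R0=np.load('R0.npy')
def goal(th,phi,w,s_back=.027,gap=0.0):
    Rg=R0@Ro.from_euler('x',phi).as_matrix(); z=Rg[:,2]; y=Rg[:,1]
    b=boxpts([0,0,p[2]],[0,1,0])[0]; E=lidpt(p[:3],th,.175,.04)[0]
    u=z-(z@b)*b; u/=np.linalg.norm(u); Pc=E+.004*u
    A=Pc-z*(w/2-gap)   # face touches Pc (gap>0: face that far beyond bar)
    A=Pc-z*(w/2)+z*gap
    return A+s_back*Rg[:,0],Rg
def curphi():
    M=R0.T@R; return np.arctan2(M[2,1],M[1,1])
def curtheta(w):
    # angle at which the lower face would touch, from measured pose
    z=R[:,2]; b=boxpts([0,0,p[2]],[0,1,0])[0]; u=z-(z@b)*b; u/=np.linalg.norm(u)
    A=P; f=[]
    ts=np.linspace(-.1,1.8,1901)
    for t in ts: f.append(z@(lidpt(p[:3],t,.175,.04)[0]+.004*u-A)-w/2)
    f=np.array(f); k=np.where(np.diff(np.sign(f))!=0)[0]; return ts[k]
if __name__=="__main__":
    w=s['width']; print("t",round(s['clock'],2),"phi",curphi().round(3),"face theta",curtheta(w).round(3),"w",round(w,4),"F",s['contact_force'].round(1),"axis tilt err",(R[:,0]-R0[:,0]).round(3))
    gap=float(sys.argv[1])/1000
    for a in sys.argv[2:]:
        th,phi=map(float,a.split(',')); T,Rg=goal(th,phi,w,gap=gap)
        d=R.T@(T-P)*1000; print(a,"shift",d.round(1).tolist(),"turn",round(phi-curphi(),3),"pos",T.round(3))
E
python3 plan.py 0 1.45,0 1.40,0 1.35,0.05 1.30,0.1 1.2,.2
```

```text
t 23.25 phi 0.0 face theta [1.342] w 0.036 F [ 0.5  0.2 -1.1] axis tilt err [0. 0. 0.]
1.45,0 shift [8.0, -12.8, -18.4] turn -0.0 pos [0.55  0.165 0.234]
1.40,0 shift [7.9, -14.3, -9.8] turn -0.0 pos [0.55  0.156 0.233]
1.35,0.05 shift [8.1, -15.5, -1.3] turn 0.05 pos [0.55  0.148 0.232]
1.30,0.1 shift [8.5, -17.0, 7.2] turn 0.1 pos [0.55  0.139 0.23 ]
1.2,.2 shift [10.0, -21.2, 24.0] turn 0.2 pos [0.551 0.123 0.226]
```

```bash
sed -i 's/s_back=.027/s_back=.023/; s/return A+s_back\*Rg\[:,0\],Rg/return A+s_back*Rg[:,0]+.005*y,Rg/' plan.py; python3 plan.py 0 1.45,0 1.40,0 1.35,0.05 1.30,0.1 1.2,.2
python3 - <<'E'
from plan import *
import kin
for th in np.linspace(1.4,-.03,12):
    phi=max(0,1.4-th); T,Rg=goal(th,phi,.036); print(round(th,2),T.round(3),[q.round(2).tolist() for q in kin.ik(T,Rg)])
E
```

```text
t 23.25 phi 0.0 face theta [1.342] w 0.036 F [ 0.5  0.2 -1.1] axis tilt err [0. 0. 0.]
1.45,0 shift [4.0, -7.8, -18.4] turn -0.0 pos [0.549 0.165 0.241]
1.40,0 shift [3.9, -9.3, -9.8] turn -0.0 pos [0.549 0.156 0.239]
1.35,0.05 shift [4.1, -10.5, -1.0] turn 0.05 pos [0.549 0.148 0.238]
1.30,0.1 shift [4.5, -12.1, 7.7] turn 0.1 pos [0.549 0.139 0.237]
1.2,.2 shift [6.0, -16.3, 25.0] turn 0.2 pos [0.55  0.122 0.232]
1.4 [0.549 0.156 0.239] [[0.26, 0.02, 2.36, 3.69, 0.32, -2.0]]
1.27 [0.55  0.134 0.236] [[0.17, 0.01, 2.38, 3.44, 0.31, -1.68]]
1.14 [0.55  0.111 0.229] [[0.08, 0.01, 2.41, 3.18, 0.33, -1.34]]
1.01 [0.551 0.09  0.219] [[-0.0, 0.03, 2.44, 2.97, 0.38, -1.06]]
0.88 [0.551 0.071 0.207] [[-0.09, 0.05, 2.47, 2.82, 0.44, -0.84]]
0.75 [0.551 0.052 0.193] [[-0.17, 0.09, 2.5, 2.72, 0.52, -0.67]]
0.62 [0.552 0.036 0.176] [[-0.24, 0.14, 2.53, 2.67, 0.62, -0.56]]
0.49 [0.552 0.023 0.157] [[-0.3, 0.21, 2.56, 2.65, 0.71, -0.47]]
0.36 [0.552 0.011 0.137] [[-0.34, 0.29, 2.6, 2.65, 0.82, -0.4]]
0.23 [0.553 0.003 0.115] [[-0.38, 0.38, 2.63, 2.66, 0.94, -0.34]]
0.1 [ 0.553 -0.003  0.093] [[-0.4, 0.48, 2.67, 2.68, 1.06, -0.28]]
-0.03 [ 0.553 -0.005  0.069] []
```

>>> move_arm(
  rows=[
    [[1,-3,-3],0,36],
    [[2,-6,-6],0,36],
    [[3,-8,-9],0,36],
    [[4,-9,-10],0,36],
  ],
)

```text
clock: 23.58
position: [0.5489, 0.1573, 0.2387]
ee_rot: [0.69, 0.676, 0.206, -0.158]
contact_force: [0.2, -0.1, 0.1]
width: 0.036
```

```bash
python3 ang.py d3|egrep -v "err px [1-9][0-9]"; python3 plan.py 0 1.40,0
```

```text
blob [247.9  98. ] 49 theta 1.46 err px 1.5
23.6333 [0.549  0.1574 0.2385] [ 0.2  0.3 -1.1]
t 23.63 phi -0.001 face theta [1.406] w 0.0357 F [ 0.2  0.3 -1.1] axis tilt err [-0.001  0.001 -0.001]
1.40,0 shift [-0.4, 0.7, 1.1] turn 0.001 pos [0.549 0.156 0.239]
```

>>> move_arm(
  rows=[
    [[0,0,0],0,36],
    [[0,0,0],0,36],
    [[0,0,0],0,36],
    [[0,0,0],0,36],
    [[0,0,0],0,36],
    [[0,0,0],0,36],
  ],
)

```text
clock: 24.13
position: [0.5491, 0.1572, 0.2386]
ee_rot: [0.69, 0.676, 0.206, -0.158]
contact_force: [0.7, -0.0, 0.5]
width: 0.0359
```

```bash
python3 ang.py d4|egrep -v "err px [1-9][0-9]"; python3 plan.py 0 1.40,0 1.375,.025 1.35,.05 1.325,.075 1.3,.1 1.275,.125 1.25,.15 1.225,.175 1.2,.2
```

```text
blob [250.7 100.1] 50 theta 1.45 err px 1.7
24.1833 [0.5491 0.1572 0.2387] [ 0.1 -0.3  0.5]
t 24.18 phi -0.0 face theta [1.405] w 0.0358 F [ 0.1 -0.3  0.5] axis tilt err [-0.001  0.001 -0.001]
1.40,0 shift [-0.3, 0.6, 0.9] turn 0.0 pos [0.549 0.156 0.239]
1.375,.025 shift [-0.3, 0.0, 5.3] turn 0.025 pos [0.549 0.152 0.239]
1.35,.05 shift [-0.2, -0.6, 9.7] turn 0.05 pos [0.549 0.148 0.238]
1.325,.075 shift [0.0, -1.3, 14.1] turn 0.075 pos [0.549 0.143 0.238]
1.3,.1 shift [0.2, -2.2, 18.4] turn 0.1 pos [0.549 0.139 0.237]
1.275,.125 shift [0.5, -3.1, 22.8] turn 0.125 pos [0.55  0.134 0.236]
1.25,.15 shift [0.9, -4.1, 27.1] turn 0.15 pos [0.55  0.13  0.235]
1.225,.175 shift [1.2, -5.2, 31.4] turn 0.175 pos [0.55  0.126 0.234]
1.2,.2 shift [1.7, -6.4, 35.6] turn 0.2 pos [0.55  0.122 0.232]
```

View pics/d4.png

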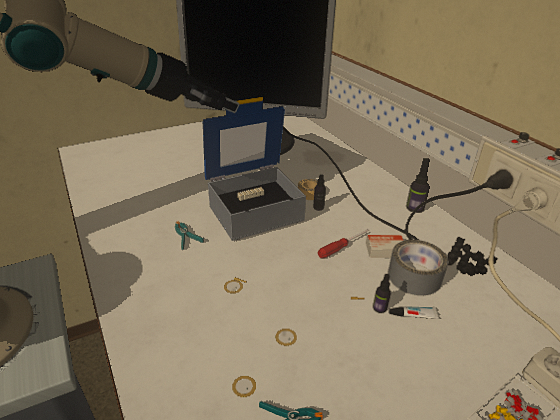

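>>> move_arm(
  rows=[
    [[0,0,2],0.01,36],
    [[0,0,4],0.02,36],
    [[0,0,6],0.03,36],
    [[0,-0.5,8],0.04,36],
    [[0,-0.7,10],0.05,36],
    [[0,-1,12],0.06,36],
    [[0,-1.3,14],0.075,36],
    [[0,-1.6,16],0.085,36],
  ],
)

```text
clock: 24.85
position: [0.5494, 0.1408, 0.2372]
ee_rot: [0.66, 0.705, 0.199, -0.167]
contact_force: [0.6, -0.1, -0.8]
width: 0.036
```

```bash
python3 ang.py d5|egrep -v "err px [1-9][0-9]"; python3 plan.py 0 1.3,.1 1.25,.15 1.2,.2 1.15,.25
```

```text
blob [253.7 104.4] 57 theta 1.35 err px 2.1
24.9 [0.5493 0.1405 0.2371] [-0.1 -1.2 -0.1]
t 24.9 phi 0.086 face theta [1.309] w 0.0361 F [-0.1 -1.2 -0.1] axis tilt err [-0.001 -0.    -0.001]
1.3,.1 shift [0.3, -0.2, 1.7] turn 0.014 pos [0.549 0.139 0.237]
1.25,.15 shift [0.9, -1.4, 10.5] turn 0.064 pos [0.55  0.13  0.235]
1.2,.2 shift [1.7, -3.0, 19.2] turn 0.114 pos [0.55  0.122 0.232]
1.15,.25 shift [2.8, -4.9, 27.8] turn 0.164 pos [0.55  0.113 0.229]
```

>>> move_arm(
  rows=[
    [[0.2,-0.3,2.5],0.02,36],
    [[0.4,-0.6,5],0.035,36],
    [[0.6,-0.9,7.5],0.05,36],
    [[0.9,-1.3,10],0.06,36],
    [[1.1,-1.7,12.5],0.075,36],
    [[1.3,-2.1,15],0.09,36],
    [[1.5,-2.6,17.5],0.105,36],
    [[1.8,-3.1,20],0.12,36],
  ],
)

```text
clock: 25.57
position: [0.5499, 0.1205, 0.2321]
ee_rot: [0.616, 0.743, 0.189, -0.179]
contact_force: [0.4, 0.2, 0.1]
width: 0.036
```

```bash
python3 ang.py d6|egrep -v "err px [1-9][0-9]"; python3 plan.py 0 1.15,.25 1.1,.3 1.05,.35 1.0,.4 .95,.45
```

```text
blob [257.5 111.1] 83 theta 1.19 err px 1.9
25.6167 [0.5498 0.1202 0.2319] [-0.7 -0.6 -0.4]
t 25.62 phi 0.208 face theta [1.191] w 0.0361 F [-0.7 -0.6 -0.4] axis tilt err [-0.001 -0.001 -0.002]
1.15,.25 shift [1.0, -0.7, 7.3] turn 0.042 pos [0.55  0.113 0.229]
1.1,.3 shift [2.3, -2.0, 16.1] turn 0.092 pos [0.55  0.105 0.226]
1.05,.35 shift [3.8, -3.6, 24.7] turn 0.142 pos [0.55  0.097 0.223]
1.0,.4 shift [5.5, -5.6, 33.2] turn 0.192 pos [0.551 0.089 0.219]
.95,.45 shift [7.4, -8.0, 41.6] turn 0.242 pos [0.551 0.081 0.214]
```

View pics/d6.png

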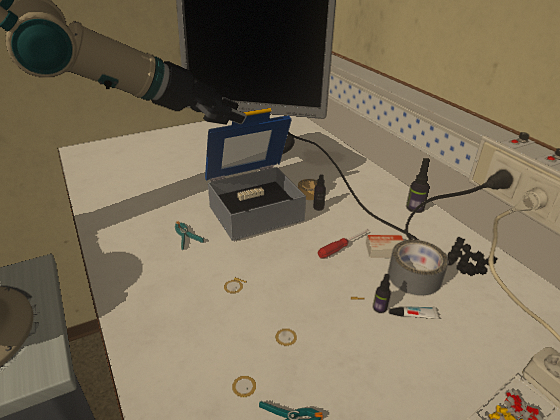

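>>> move_arm(
  rows=[
    [[0.3,-0.3,3],0.018,36],
    [[0.7,-0.6,6],0.035,36],
    [[1.1,-0.9,9],0.052,36],
    [[1.6,-1.3,12],0.07,36],
    [[2.1,-1.8,15],0.087,36],
    [[2.6,-2.4,18],0.105,36],
    [[3.1,-3,21],0.122,36],
    [[3.7,-3.6,24.5],0.142,36],
  ],
)

```text
clock: 26.28
position: [0.5505, 0.0967, 0.2227]
ee_rot: [0.561, 0.786, 0.175, -0.192]
contact_force: [0.9, -1.4, -0.3]
width: 0.0359
```

```bash
python3 ang.py d7|egrep -v "err px [1-9][0-9]"; python3 plan.py 0 1.0,.4 .95,.45 .9,.5 .85,.55 .8,.6
```

```text
blob [262.4 120.6] 94 theta 1.05 err px 1.9
26.3333 [0.5503 0.0963 0.2223] [ 0.4 -1.5 -1.2]
t 26.33 phi 0.352 face theta [1.048] w 0.0356 F [ 0.4 -1.5 -1.2] axis tilt err [-0.001 -0.002 -0.002]
1.0,.4 shift [1.7, -0.6, 8.5] turn 0.048 pos [0.551 0.089 0.218]
.95,.45 shift [3.6, -1.8, 17.1] turn 0.098 pos [0.551 0.081 0.214]
.9,.5 shift [5.7, -3.3, 25.7] turn 0.148 pos [0.551 0.073 0.209]
.85,.55 shift [8.0, -5.2, 34.1] turn 0.198 pos [0.551 0.066 0.204]
.8,.6 shift [10.5, -7.5, 42.4] turn 0.248 pos [0.551 0.059 0.198]
```

Lid and face agree at 1.05, with a light load. I'll continue.

>>> move_arm(
  rows=[
    [[0.6,-0.2,3.2],0.018,36],
    [[1.2,-0.4,6.4],0.037,36],
    [[1.9,-0.8,9.6],0.055,36],
    [[2.7,-1.2,12.8],0.073,36],
    [[3.4,-1.7,16],0.092,36],
    [[4.2,-2.2,19.3],0.11,36],
    [[5,-2.8,22.5],0.13,36],
    [[5.7,-3.3,25.7],0.148,36],
  ],
)

```text
clock: 27.0
position: [0.5509, 0.073, 0.209]
ee_rot: [0.501, 0.825, 0.16, -0.206]
contact_force: [0.6, -1.5, -0.2]
width: 0.0361
```

```bash
python3 ang.py d8|egrep -v "err px [1-9][0-9]"; python3 plan.py 0 .85,.55 .8,.6 .75,.65 .7,.7
```

```text
blob [266.5 132.4] 97 theta 0.9 err px 1.1
27.05 [0.5508 0.0726 0.2085] [ 0.5 -1.5  0.1]
t 27.05 phi 0.502 face theta [0.892] w 0.0362 F [ 0.5 -1.5  0.1] axis tilt err [-0.002 -0.003 -0.003]
.85,.55 shift [2.1, -0.4, 7.3] turn 0.048 pos [0.551 0.066 0.204]
.8,.6 shift [4.6, -1.4, 15.9] turn 0.098 pos [0.551 0.059 0.199]
.75,.65 shift [7.3, -2.8, 24.3] turn 0.148 pos [0.551 0.053 0.193]
.7,.7 shift [10.2, -4.5, 32.6] turn 0.198 pos [0.552 0.046 0.186]
```

>>> move_arm(
  rows=[
    [[0.9,-0.2,3.1],0.018,36],
    [[1.8,-0.3,6.2],0.037,36],
    [[2.7,-0.6,9.3],0.055,36],
    [[3.6,-1,12.4],0.073,36],
    [[4.5,-1.4,15.5],0.092,36],
    [[5.5,-1.8,18.5],0.11,36],
    [[6.4,-2.3,21.5],0.13,36],
    [[7.3,-2.8,24.3],0.148,36],
  ],
)

```text
clock: 27.72
position: [0.5514, 0.0523, 0.1924]
ee_rot: [0.438, 0.86, 0.144, -0.218]
contact_force: [1.1, -1.0, -1.2]
width: 0.0361
```

```bash
python3 ang.py d9|egrep -v "err px [1-9][0-9]"; python3 plan.py 0 .7,.7 .65,.75 .6,.8 .55,.85
```

```text
blob [270.4 145.1] 104 theta 0.75 err px 0.7
27.7667 [0.5513 0.0519 0.1918] [ 1.  -1.9 -1.2]
t 27.77 phi 0.652 face theta [0.745] w 0.036 F [ 1.  -1.9 -1.2] axis tilt err [-0.002 -0.003 -0.005]
.7,.7 shift [2.6, -0.3, 7.6] turn 0.048 pos [0.552 0.046 0.186]
.65,.75 shift [5.7, -1.2, 16.0] turn 0.098 pos [0.552 0.04  0.18 ]
.6,.8 shift [8.9, -2.5, 24.2] turn 0.148 pos [0.552 0.034 0.173]
.55,.85 shift [12.3, -4.2, 32.4] turn 0.198 pos [0.552 0.029 0.166]
```

View pics/d9.png

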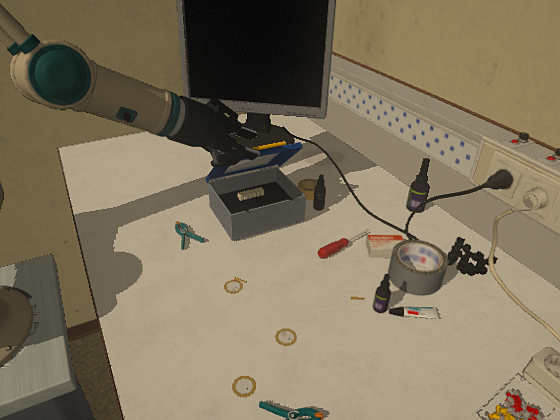

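>>> move_arm(
  rows=[
    [[1.1,-0.1,3.1],0.018,36],
    [[2.2,-0.2,6.2],0.037,36],
    [[3.3,-0.5,9.2],0.055,36],
    [[4.4,-0.8,12.2],0.073,36],
    [[5.5,-1.1,15.2],0.092,36],
    [[6.6,-1.5,18.2],0.11,36],
    [[7.8,-2,21.2],0.13,36],
    [[8.9,-2.5,24.2],0.148,36],
  ],
)

```text
clock: 28.43
position: [0.5518, 0.034, 0.1727]
ee_rot: [0.371, 0.891, 0.127, -0.229]
contact_force: [0.8, -1.6, -0.4]
width: 0.0363
```

```bash
python3 ang.py e1|egrep -v "err px [1-9][0-9]"; python3 plan.py 0 .55,.85 .5,.9 .45,.95 .4,1.0
```

```text
blob [272.6 158.8] 115 theta 0.6 err px 0.8
28.4833 [0.5516 0.0336 0.172 ] [ 0.5 -1.2 -3. ]
t 28.48 phi 0.803 face theta [0.594] w 0.0359 F [ 0.5 -1.2 -3. ] axis tilt err [-0.003 -0.004 -0.006]
.55,.85 shift [3.1, -0.2, 7.3] turn 0.047 pos [0.552 0.029 0.166]
.5,.9 shift [6.6, -1.1, 15.5] turn 0.097 pos [0.552 0.024 0.158]
.45,.95 shift [10.2, -2.3, 23.5] turn 0.147 pos [0.552 0.019 0.151]
.4,1.0 shift [14.0, -4.0, 31.5] turn 0.197 pos [0.552 0.015 0.143]
```

>>> move_arm(
  rows=[
    [[1.2,-0.1,2.9],0.018,36],
    [[2.4,-0.2,5.8],0.037,36],
    [[3.7,-0.4,8.8],0.055,36],
    [[5,-0.7,11.8],0.073,36],
    [[6.3,-1,14.8],0.092,36],
    [[7.6,-1.4,17.7],0.11,36],
    [[8.9,-1.8,20.6],0.13,36],
    [[10.2,-2.3,23.5],0.147,36],
  ],
)

```text
clock: 29.15
position: [0.5521, 0.0187, 0.1506]
ee_rot: [0.304, 0.916, 0.11, -0.238]
contact_force: [0.2, -0.2, -1.5]
width: 0.0362
```

```bash
python3 ang.py e2|egrep -v "err px [1-9][0-9]"; python3 plan.py 0 .4,1.0 .35,1.05 .3,1.1 .25,1.15
```

```text
blob [274.1 172.9] 121 theta 0.45 err px 2.2
29.2 [0.552  0.0183 0.1498] [ 1.3 -1.4 -3.2]
t 29.2 phi 0.953 face theta [0.443] w 0.0361 F [ 1.3 -1.4 -3.2] axis tilt err [-0.004 -0.004 -0.007]
.4,1.0 shift [3.5, -0.3, 6.9] turn 0.047 pos [0.552 0.015 0.143]
.35,1.05 shift [7.4, -1.2, 14.9] turn 0.097 pos [0.552 0.011 0.135]
.3,1.1 shift [11.4, -2.5, 22.8] turn 0.147 pos [0.552 0.007 0.127]
.25,1.15 shift [15.5, -4.2, 30.5] turn 0.197 pos [0.553 0.004 0.118]
```

>>> move_arm(
  rows=[
    [[1.4,-0.1,2.8],0.018,36],
    [[2.8,-0.3,5.6],0.037,36],
    [[4.2,-0.5,8.4],0.055,36],
    [[5.6,-0.8,11.3],0.073,36],
    [[7,-1.1,14.2],0.092,36],
    [[8.4,-1.5,17],0.11,36],
    [[9.9,-2,19.9],0.13,36],
    [[11.4,-2.5,22.8],0.147,36],
  ],
)

```text
clock: 29.87
position: [0.5524, 0.007, 0.1265]
ee_rot: [0.234, 0.936, 0.092, -0.247]
contact_force: [-0.3, 0.7, -1.6]
width: 0.0358
```

```bash
python3 ang.py e3|egrep -v "err px [1-9][0-9]"; python3 plan.py 0 .25,1.12 .2,1.14 .15,1.16 .1,1.18
python3 - <<'E'
from plan import *
import kin
for th,phi,w in((.1,1.15,.036),(.0,1.15,.036),(0,1.3,.036),(0,1.15,.05),(-.03,1.15,.036),(-.05,1.1,.036),(-.05,1.0,.036)):
    T,Rg=goal(th,phi,w); print(th,phi,w,T.round(3),[q.round(2).tolist() for q in kin.ik(T,Rg)])
E
```

```text
blob [275.3 186.5] 126 theta 0.3 err px 1.8
29.9167 [0.5523 0.0068 0.1256] [-0.2 -1.  -3. ]
t 29.92 phi 1.103 face theta [0.294] w 0.0361 F [-0.2 -1.  -3. ] axis tilt err [-0.005 -0.004 -0.009]
.25,1.12 shift [3.7, -0.8, 6.6] turn 0.017 pos [0.552 0.004 0.118]
.2,1.14 shift [7.9, -2.1, 14.2] turn 0.037 pos [0.552 0.002 0.11 ]
.15,1.16 shift [12.1, -3.9, 21.7] turn 0.057 pos [0.552 0.    0.101]
.1,1.18 shift [16.4, -6.1, 29.0] turn 0.077 pos [ 0.552 -0.001  0.093]
0.1 1.15 0.036 [ 0.552 -0.001  0.093] [[-0.39, 0.48, 2.67, 2.68, 1.06, -0.43]]
0.0 1.15 0.036 [ 0.552 -0.001  0.075] [[-0.39, 0.57, 2.7, 2.71, 1.17, -0.49]]
0 1.3 0.036 [ 0.553 -0.004  0.075] [[-0.4, 0.57, 2.7, 2.7, 1.16, -0.34]]
0 1.15 0.05 [0.555 0.002 0.081] [[-0.38, 0.54, 2.68, 2.71, 1.12, -0.46]]
-0.03 1.15 0.036 [ 0.552 -0.001  0.07 ] []
-0.05 1.1 0.036 [ 0.552 -0.     0.066] []
-0.05 1.0 0.036 [0.552 0.001 0.066] []
```

View pics/e3.png

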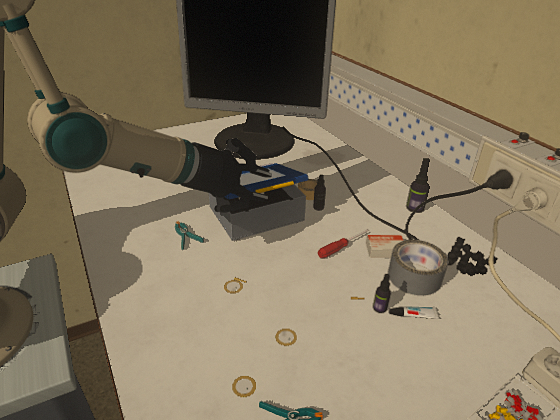

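>>> move_arm(
  rows=[
    [[1.3,-0.2,2.4],0.006,36],
    [[2.6,-0.5,4.7],0.013,36],
    [[3.9,-0.8,7],0.02,36],
    [[5.3,-1.2,9.4],0.025,36],
    [[6.6,-1.7,11.8],0.03,36],
    [[7.9,-2.1,14.2],0.037,36],
    [[9,-2.6,16.2],0.042,36],
    [[10,-3,18],0.047,36],
  ],
)

```text
clock: 30.58
position: [0.5524, 0.0012, 0.1052]
ee_rot: [0.212, 0.941, 0.086, -0.25]
contact_force: [0.1, -0.3, -2.1]
width: 0.0359
```

```bash
python3 ang.py e4|egrep -v "err px [1-9][0-9]"; python3 plan.py 0 .15,1.15 .1,1.15 .05,1.15 .0,1.15 -.03,1.15
```

```text
blob [276.1 197.3] 129 theta 0.17 err px 1.6
30.6333 [0.5524 0.0011 0.1047] [-0.8  0.3 -3.4]
t 30.63 phi 1.151 face theta [0.171] w 0.0361 F [-0.8  0.3 -3.4] axis tilt err [-0.005 -0.005 -0.01 ]
.15,1.15 shift [1.8, -0.7, 2.9] turn -0.001 pos [0.552 0.001 0.101]
.1,1.15 shift [6.1, -2.8, 10.2] turn -0.001 pos [ 0.552 -0.001  0.093]
.05,1.15 shift [10.5, -5.4, 17.3] turn -0.001 pos [ 0.552 -0.001  0.084]
.0,1.15 shift [14.9, -8.3, 24.3] turn -0.001 pos [ 0.552 -0.001  0.075]
-.03,1.15 shift [17.5, -10.2, 28.4] turn -0.001 pos [ 0.552 -0.001  0.07 ]
```

>>> move_arm(
  rows=[
    [[0.8,-0.3,1.3],0,36],
    [[1.5,-0.6,2.6],0,36],
    [[2.3,-0.9,3.9],0,36],
    [[3,-1.3,5.2],0,36],
    [[3.8,-1.7,6.4],0,36],
    [[4.6,-2,7.7],0,36],
    [[5.3,-2.4,9],0,36],
    [[6,-2.8,10.2],0,36],
  ],
)

```text
clock: 31.3
position: [0.5524, -0.0006, 0.0926]
ee_rot: [0.211, 0.941, 0.086, -0.25]
contact_force: [-1.1, -0.2, -1.9]
width: 0.036
```

```bash
python3 ang.py e5|egrep -v "err px [1-9][0-9]"; python3 plan.py 0 .1,1.15 .05,1.15 .0,1.15 -.03,1.15; python3 st.py|head -1
```

```text
blob [275.9 203.4] 118 theta 0.1 err px 1.0
31.35 [ 0.5523 -0.0007  0.0922] [ 0.3 -0.1 -1.7]
t 31.35 phi 1.151 face theta [0.099] w 0.0358 F [ 0.3 -0.1 -1.7] axis tilt err [-0.006 -0.005 -0.01 ]
.1,1.15 shift [-0.1, 0.1, -0.3] turn -0.001 pos [ 0.552 -0.001  0.093]
.05,1.15 shift [4.2, -2.4, 6.8] turn -0.001 pos [ 0.552 -0.001  0.084]
.0,1.15 shift [8.7, -5.3, 13.8] turn -0.001 pos [ 0.552 -0.001  0.075]
-.03,1.15 shift [11.3, -7.3, 17.9] turn -0.001 pos [ 0.552 -0.001  0.07 ]
t 31.35 q [-0.381  0.466  2.659  2.692  1.024 -0.416] pos [ 0.5523 -0.0007  0.0922] w 0.0358
```

>>> move_arm(
  rows=[
    [[0.5,-0.3,0.8],0,36],
    [[1,-0.6,1.7],0,36],
    [[1.5,-0.9,2.5],0,36],
    [[2,-1.2,3.4],0,36],
    [[2.6,-1.5,4.2],0,36],
    [[3.1,-1.8,5.1],0,36],
    [[3.6,-2.1,6],0,36],
    [[4.2,-2.4,6.8],0,36],
  ],
)

```text
clock: 32.02
position: [0.5523, -0.0013, 0.0837]
ee_rot: [0.211, 0.941, 0.086, -0.251]
contact_force: [-1.5, 0.6, -2.6]
width: 0.0359
```

```bash
python3 ang.py e6|egrep -v "err px [1-9][0-9]"; python3 plan.py 0 .05,1.15 .0,1.15 -.03,1.15; python3 st.py|head -1
```

```text
blob [276.1 207.4] 118 theta 0.05 err px 1.2
32.0667 [ 0.5523 -0.0014  0.0835] [ 0.  -0.5 -1.7]
t 32.07 phi 1.152 face theta [0.047] w 0.0364 F [ 0.  -0.5 -1.7] axis tilt err [-0.006 -0.005 -0.011]
.05,1.15 shift [-0.1, 0.0, -0.6] turn -0.002 pos [ 0.552 -0.001  0.084]
.0,1.15 shift [4.3, -2.9, 6.4] turn -0.002 pos [ 0.552 -0.001  0.075]
-.03,1.15 shift [7.0, -4.8, 10.4] turn -0.002 pos [ 0.552 -0.001  0.07 ]
t 32.07 q [-0.383  0.507  2.672  2.703  1.072 -0.442] pos [ 0.5523 -0.0014  0.0835] w 0.0364
```

>>> move_arm(
  rows=[
    [[0.3,-0.2,0.5],0,36],
    [[0.6,-0.4,1],0,36],
    [[1,-0.6,1.5],0,36],
    [[1.3,-0.9,2],0,36],
    [[1.6,-1.1,2.5],0,36],
    [[2,-1.3,3],0,36],
    [[2.3,-1.5,3.5],0,36],
    [[2.6,-1.7,4],0,36],
  ],
)

```text
clock: 32.73
position: [0.5523, -0.0014, 0.0783]
ee_rot: [0.211, 0.941, 0.086, -0.251]
contact_force: [-0.8, 0.8, -1.6]
width: 0.0364
```

```bash
python3 ang.py e7|egrep -v "err px [1-9][0-9]"; python3 plan.py 0 .0,1.15 -.03,1.15; python3 st.py|head -1
```

```text
blob [276.  209.7] 120 theta 0.02 err px 1.1
32.7833 [ 0.5523 -0.0014  0.0782] [-0.9  0.2 -3.1]
t 32.78 phi 1.152 face theta [0.019] w 0.0359 F [-0.9  0.2 -3.1] axis tilt err [-0.006 -0.005 -0.011]
.0,1.15 shift [1.6, -1.1, 2.4] turn -0.002 pos [ 0.552 -0.001  0.075]
-.03,1.15 shift [4.3, -3.0, 6.5] turn -0.002 pos [ 0.552 -0.001  0.07 ]
t 32.78 q [-0.384  0.533  2.68   2.71   1.101 -0.458] pos [ 0.5523 -0.0014  0.0782] w 0.0359
```

>>> move_arm(
  rows=[
    [[0.3,-0.2,0.4],0,36],
    [[0.5,-0.4,0.8],0,36],
    [[0.8,-0.5,1.2],0,36],
    [[1,-0.7,1.6],0,36],
    [[1.3,-0.9,2],0,36],
    [[1.6,-1.1,2.4],0,36],
    [[1.8,-1.2,2.7],0,36],
    [[2,-1.4,3],0,36],
  ],
)

```text
clock: 33.45
position: [0.5526, -0.0015, 0.0746]
ee_rot: [0.211, 0.941, 0.086, -0.25]
contact_force: [-0.1, -0.1, 0.8]
width: 0.0359
```

```bash
python3 ang.py e8|egrep -v "err px [1-9][0-9]"; python3 plan.py 0 -.03,1.15; python3 st.py|head -1
```

```text
blob [275.8 210.3] 115 theta 0.01 err px 0.8
33.5 [ 0.5525 -0.0015  0.0744] [-0.3  0.1 -1.1]
t 33.5 phi 1.151 face theta [-0.001] w 0.0359 F [-0.3  0.1 -1.1] axis tilt err [-0.006 -0.005 -0.011]
-.03,1.15 shift [2.1, -1.7, 3.6] turn -0.001 pos [ 0.552 -0.001  0.07 ]
t 33.5 q [-0.384  0.552  2.685  2.715  1.124 -0.47 ] pos [ 0.5525 -0.0015  0.0744] w 0.0359
```

>>> move_arm(
  rows=[
    [[0,0,0],0,37],
    [[0,0,0.2],0,38],
    [[0,0,0.4],0,39],
    [[0,0,0.4],0,40],
    [[0,0,0.4],0,42],
    [[0,0,0.4],0,44],
    [[0,0,0.4],0,46],
    [[0,0,0.4],0,48],
  ],
)

```text
clock: 34.17
position: [0.5524, -0.0016, 0.0741]
ee_rot: [0.211, 0.941, 0.086, -0.251]
contact_force: [-0.2, 0.1, -0.2]
width: 0.048
```

```bash
python3 ang.py e9|egrep -v "err px [1-9][0-9]"; python3 st.py
python3 - <<'E'
from h import *
b=grab('e9t','top'); z=cv2.resize(b[130:310,130:330],None,fx=3.3,fy=3.3); cv2.imwrite('pics/e9tz.png',z[:,:,::-1])
a=cv2.imread('pics/e9.png'); cv2.imwrite('pics/e9z.png',cv2.resize(a[110:270,150:370],None,fx=3.5,fy=3.5))
E
```

```text
blob [275.9 210.3] 114 theta 0.01 err px 1.0
34.2167 [ 0.5524 -0.0016  0.0741] [0.2 0.7 0.2]
t 34.22 q [-0.385  0.554  2.686  2.715  1.127 -0.471] pos [ 0.5524 -0.0016  0.0741] w 0.0481
[[ 0.86   0.267 -0.436]
 [ 0.056 -0.896 -0.44 ]
 [-0.508  0.354 -0.785]]
F [0.2 0.7 0.2]
```

View pics/e9z.png

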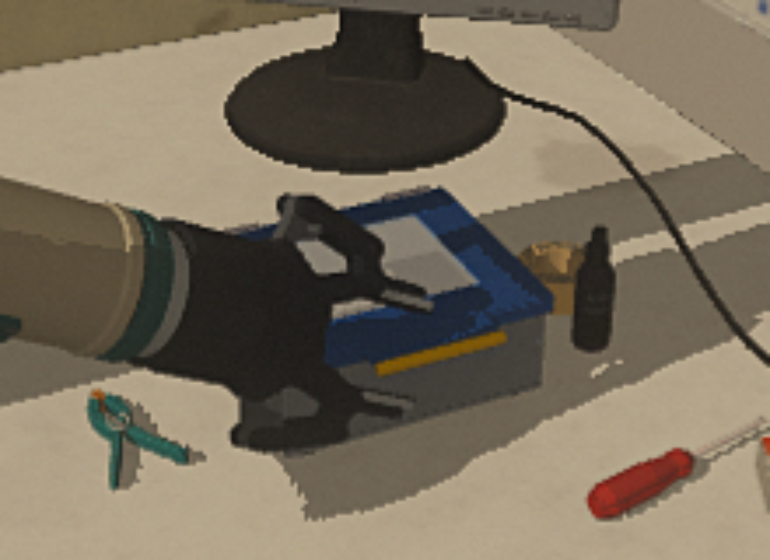

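View pics/e9tz.png

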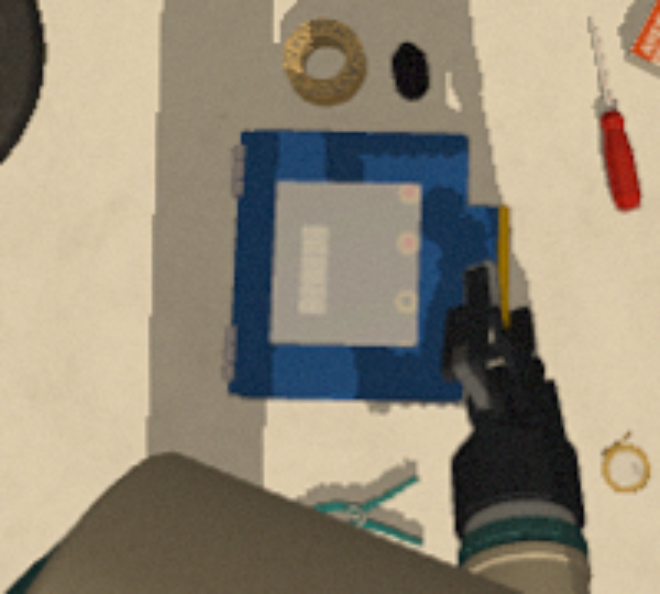

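Run:
```python
from kin import *
from rig import manip
s=manip.get_state(); R=Ro.from_quat(np.r_[s["ee_rot"][1:],s["ee_rot"][0]]).as_matrix()
P=s["position"]; Q=P+R@[-.012,.06,0]; Q2=P+R@[-.03,.11,0]; Q3=Q2+[-.02,-.06,.1]
path(s["qpos"],R,[P,Q,Q2,Q3]); print((R.T@(Q3-P)*1000).round())
```

```text
[ 0.558 -0.056  0.101] [-0.58  0.42  2.6   2.45  0.95 -0.34]
[ 0.556 -0.102  0.128] [-0.72  0.32  2.53  2.19  0.85 -0.15]
[ 0.536 -0.162  0.228] [-0.93  0.06  2.34  1.58  0.81  0.47]
[-101.  194.  -43.]
```

>>> move_arm(
  rows=[
    [[-1,4,0],0,48],
    [[-2,9,0],0,48],
    [[-3,15,0],0,48],
    [[-4,22,0],0,48],
    [[-6,30,0],0,48],
    [[-8,40,0],0,48],
    [[-10,50,0],0,48],
    [[-12,60,0],0,48],
  ],
)

```text
clock: 34.93
position: [0.5581, -0.0574, 0.1021]
ee_rot: [0.211, 0.941, 0.085, -0.251]
contact_force: [-0.2, 0.9, 0.0]
width: 0.0477
```

```bash
python3 ang.py f1|egrep -v "err px [1-9][0-9]"; python3 st.py
```

```text
blob [276.6 210.1] 120 theta 0.01 err px 1.6
34.9833 [ 0.5593 -0.0595  0.1036] [ 1.9 -1.3  1.6]
t 34.98 q [-0.581  0.415  2.599  2.449  0.942 -0.333] pos [ 0.5593 -0.0595  0.1036] w 0.0481
[[ 0.862  0.262 -0.434]
 [ 0.051 -0.896 -0.441]
 [-0.505  0.357 -0.786]]
F [ 1.9 -1.3  1.6]
```

Clear of the tab. I'll back further away (up and to the front).

>>> move_arm(
  rows=[
    [[-10,18,-4],0,48],
    [[-22,38,-8],0,48],
    [[-36,60,-14],0,48],
    [[-50,82,-20],0,48],
    [[-65,105,-28],0,48],
    [[-78,124,-36],0,48],
    [[-85,132,-42],0,48],
    [[-85,132,-42],0,48],
  ],
)

```text
clock: 35.65
position: [0.5393, -0.1665, 0.2303]
ee_rot: [0.215, 0.941, 0.081, -0.248]
contact_force: [-0.4, 0.3, -0.1]
width: 0.048
```

```bash
python3 ang.py f2|egrep -v "err px [1-9][0-9]"; python3 st.py
python3 - <<'E'
from h import *
b=grab('f2t','top')
E
```

```text
blob [291.1 206.4] 18 theta 0.0 err px 1.8
35.7 [ 0.5388 -0.1649  0.2282] [0.1 0.1 0.4]
t 35.7 q [-0.925  0.07   2.339  1.6    0.802  0.453] pos [ 0.5388 -0.1649  0.2282] w 0.0483
[[ 0.863  0.261 -0.433]
 [ 0.048 -0.895 -0.443]
 [-0.503  0.362 -0.785]]
F [0.1 0.1 0.4]
```

View pics/f2.png

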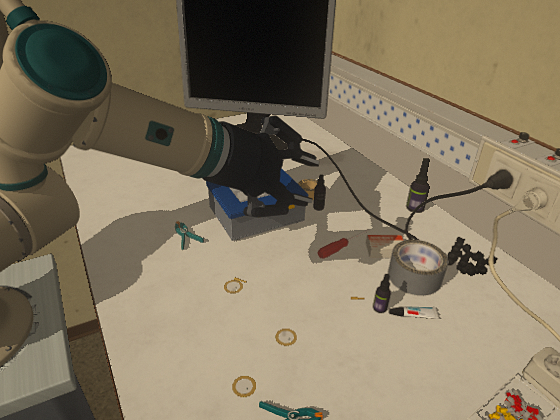

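View pics/f2t.png

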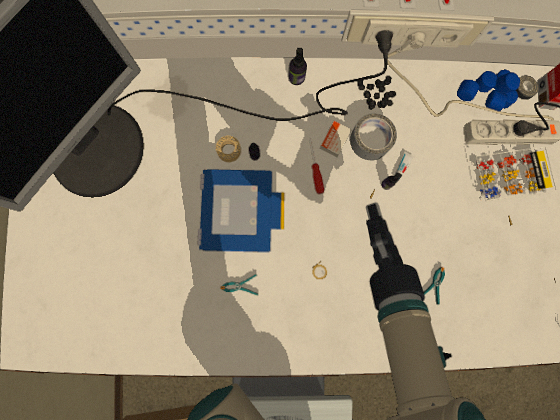

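```bash
python3 -c "
from rig import manip
s=manip.get_state(); print(s['clock'],s['contact_force'].round(1)); manip.sign_off()"
```

```text
35.75 [-0.7  0.7 -0.1]
the job is handed in; nothing more can be done
```

The lid is shut and the job was handed in at 35.75 s. However, the gripper knocked the left-hand room boundary once on the way, which may break the 40 N limit.

**The knock:** At 14.0 s, while I was tilting the tool up high on the left, the gripper touched what I take to be the left wall. The reading was about 48 N at the wrist, and I backed off at once. I can't tell whether the fingers or the gripper's body touched. The next views showed nothing displaced.

**Tilting the tool:** The moves allow only shifts and a turn about the tool's own axis, so I tilted the tool by pressing poses against the arm's reach limits. That let a finger go under the tab.

**Closing the lid:**
- I set the open fingers around the tab and pushed the lid with the rear finger to about 1.5 rad.
- I caught it on the front finger at about 1.4 rad.
- I lowered it along its arc, slowing from about 0.2 rad/s to under 0.05 rad/s at the end. Loads on the tool stayed at about 1–4 N.
- I dropped the lower finger clear and backed out to the front. The fingers were 36 mm apart around the 8 mm bar, so the lid was never pinched.

**Last checks:**
- **Lid:** about 0.00–0.01 rad in the side camera. It did not move when the finger came away, and the top view shows it shut.
- **Force:** contact force was near zero and the arm was clear.
- **Bystanders:** the tape, bottle, screwdriver and clamp look unmoved in the top view, judged by eye.
- **Disagreement:** early in the catch, with the bar partly hidden, the camera angle read about 0.04 rad above the finger's position. The two agreed to within about 0.01 rad from 1.19 rad down.

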